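Tip the loose soap bars into the bolted tip-tray bin of a laundry room

TASK

Collect all the soap bars lying on the laundry counter onto the steel tip tray, draw its bolt, and lift the tray by its handle so that all the bars slide together off it into the bin behind. Then lower the tray to level again and slide the bolt fully home into its keeper; leave the other things on the counter where they are.

Things in the scene. Friction and masses are not known exactly. Their poses are not given: they have to be found in the camera images.
- station: White fixed tip-tray station; position and yaw change from start to start. Origin at the counter under it; x points from the robot's side to the bin, y left, z up. In its frame the tray's hinge line runs along y at x=75, z=115 mm; a base plate 8 mm thick covers x -100..270, y -105..105 mm; the bolt's ledge, left of the tray, covers x -75..-25, y 122..247 mm, top at z=123 mm.
- bin_in (a point): Centre of the inner floor of the open bin behind the tray, at station x=180, y=0, z=8 mm; axes as the station. Inside 181 mm (x) by 210 mm (y). Wall tops above the counter: robot side 82 mm, left and right 112 mm, far side 132 mm.
- tray (a joint): Tipping angle of the steel tray, rad: 0 = level on its stops; grows to 1.2 as the robot-side edge is lifted. Unlocked it takes about 3 to 5 N at the handle and sinks back to level in a second or two when let go. While the bolt is in its keeper (bolt joint over about 0.029) the tray is blocked. Bars begin to slide off at 0.5 to 0.65 rad.
- tray_in (a point): Centre of the upper face of the tray's floor (moves with it; axes as the station's when level, then at station x=7.5, y=0, z=119 mm). Floor 185 mm (x) by 206 mm (y) over all; walls 3 mm thick, 22 mm high, on the robot side, left and right; the far side (+x) is open and overhangs the bin by 25 mm past the hinge.
- tray_handle (a point): Middle of the tray's handle (moves with it): a round steel bar 10 mm thick, 100 mm long, along y, on two arms at its ends, 45 mm before the tray's robot-side wall; level: station x=-130, z=131 mm. It can be pinched from above, fingers closing along the station's x, and lifted along the arc about the hinge; the round bar turns in the fingers.
- tray_hinge (a point): Middle of the tray's hinge line (along the station's y), 115 mm above the counter. With the tray level the handle lies 205 mm before it (-x) and 16 mm higher.
- bolt (a joint): Slide of the barrel bolt, m: 0 = fully drawn, 0.045 = fully home in the keeper on the tray's left side; grows as it moves along the station's -y, to the tray. About 2 N of friction, no spring: it stays where it is left. It enters the keeper only with the tray level.
- bolt_knob (a point): Top of the bolt's upright knob, a steel post 12 mm thick, 41 mm clear above the 10 mm bolt rod; top at z=182 mm, station x=-50 mm, y=201 mm (drawn) to 156 mm (home). The rod (z=135 mm) runs in two straps, 30 mm (x) by 12 mm, at station y=136 and 232 mm, tops at z=149 mm.
- bar1: Tan bar of solid laundry soap, 56 (x) by 34 (y) by 22 mm (z), about 50 g, origin at the centre of its underside. May be absent.
- bar2: Tan bar of solid laundry soap, 56 (x) by 34 (y) by 22 mm (z), about 50 g, origin at the centre of its underside. May be absent.
- bar3: Tan bar of solid laundry soap, 56 (x) by 34 (y) by 22 mm (z), about 50 g, origin at the centre of its underside. May be absent.
- bar4: Tan bar of solid laundry soap, 56 (x) by 34 (y) by 22 mm (z), about 50 g, origin at the centre of its underside. May be absent.
- bar5: Tan bar of solid laundry soap, 56 (x) by 34 (y) by 22 mm (z), about 50 g, origin at the centre of its underside. May be absent.
- bar6: Tan bar of solid laundry soap, 56 (x) by 34 (y) by 22 mm (z), about 50 g, origin at the centre of its underside. May be absent.
- cup: White plastic measuring cup, 60 mm wide, 38 mm tall; not part of the job, leave it where it stands. Origin at the centre of its underside.
- jar: Low glass jar with steel cap, 54 mm wide, 42 mm tall; not part of the job, leave it where it stands. Origin at the centre of its underside.
- doser: Grey plastic dosing ball, 60 mm wide, 40 mm tall; not part of the job, leave it where it stands. Origin at the centre of its underside.
- brush: Brush 200 mm long lying on the counter, origin under its middle; not part of the job, leave it where it stands.
Mind the look-alikes: they are no part of the job. What is shaped like the bar3 but black or pink is not meant.

How it is judged (in metres and radians):
On the way, in this order (a step that is already met when the one before it is completed fails the run):
1. all the soap bars lie on the level tray (value of joint tray below 0.04 rad and x of bar1 in the frame of tray_in between -0.092 and 0.092 m and y of bar1 in the frame of tray_in between -0.102 and 0.102 m and z of bar1 in the frame of tray_in between -0.005 and 0.06 m and x of bar2 in the frame of tray_in between -0.092 and 0.092 m and y of bar2 in the frame of tray_in between -0.102 and 0.102 m and z of bar2 in the frame of tray_in between -0.005 and 0.06 m and x of bar3 in the frame of tray_in between -0.092 and 0.092 m and y of bar3 in the frame of tray_in between -0.102 and 0.102 m and z of bar3 in the frame of tray_in between -0.005 and 0.06 m and x of bar4 in the frame of tray_in between -0.092 and 0.092 m and y of bar4 in the frame of tray_in between -0.102 and 0.102 m and z of bar4 in the frame of tray_in between -0.005 and 0.06 m and x of bar5 in the frame of tray_in between -0.092 and 0.092 m and y of bar5 in the frame of tray_in between -0.102 and 0.102 m and z of bar5 in the frame of tray_in between -0.005 and 0.06 m and x of bar6 in the frame of tray_in between -0.092 and 0.092 m and y of bar6 in the frame of tray_in between -0.102 and 0.102 m and z of bar6 in the frame of tray_in between -0.005 and 0.06 m), for 0.2 s.
2. the tray is tipped to pour (over 0.6 rad) (value of joint tray above 0.6 rad), for 0.2 s.
At the end, for the whole second after the job is handed in: every soap bar lies at rest inside the bin, the tray is level (within 0.04 rad) and the bolt is home in its keeper (joint over 0.038 of 0.045 m) (value of joint tray below 0.04 rad and value of joint bolt above 0.038 m and x of bar1 in the frame of bin_in between -0.092 and 0.092 m and y of bar1 in the frame of bin_in between -0.106 and 0.106 m and z of bar1 in the frame of bin_in between -0.01 and 0.1 m and linear speed of each of bar1, bar2, bar3, bar4, bar5, bar6 below 0.05 m/s and x of bar2 in the frame of bin_in between -0.092 and 0.092 m and y of bar2 in the frame of bin_in between -0.106 and 0.106 m and z of bar2 in the frame of bin_in between -0.01 and 0.1 m and x of bar3 in the frame of bin_in between -0.092 and 0.092 m and y of bar3 in the frame of bin_in between -0.106 and 0.106 m and z of bar3 in the frame of bin_in between -0.01 and 0.1 m and x of bar4 in the frame of bin_in between -0.092 and 0.092 m and y of bar4 in the frame of bin_in between -0.106 and 0.106 m and z of bar4 in the frame of bin_in between -0.01 and 0.1 m and x of bar5 in the frame of bin_in between -0.092 and 0.092 m and y of bar5 in the frame of bin_in between -0.106 and 0.106 m and z of bar5 in the frame of bin_in between -0.01 and 0.1 m and x of bar6 in the frame of bin_in between -0.092 and 0.092 m and y of bar6 in the frame of bin_in between -0.106 and 0.106 m and z of bar6 in the frame of bin_in between -0.01 and 0.1 m); the robot touches nothing.
It fails at once if a bystander is shoved (over 60 mm) or, but for the brush, knocked over (distance of any of cup, jar, doser, brush from where it was at the start of the episode above 0.06 m or angle between any of cup, jar, doser's own z axis and vertical above 0.6 rad).
Of bar1, bar2, bar3, bar4, bar5, bar6 only 4 to 6 are there at a start; the rules pass over those that are not, and their reading is None.
At some moment in a run one of bar1, bar2, bar3, bar4, bar5, bar6 may be knocked a few centimetres aside while the robot is not near it.
Once in a run the grip may slacken for a moment while it holds something.
It also fails if it takes over 210 s, if anything falls off the work surface, if the arm or the gripper's body presses on something with over 40 N, if the wrist force passes 120 N, or if a joint passes its speed limit or range.

ROBOT

A 6-joint arm with a two-finger parallel gripper is mounted at the origin on the work surface. World frame = base frame: x ahead of the robot, y to its left, z up, the work surface at z = 0. Lengths are in m, angles in degrees, forces in N, time in s.
With the tool pointing down it reaches from about 0.275 to 0.85 m from the base axis. Payload 19 kg.
Tool frame: the origin (TCP) lies midway between the tips of the shut fingers; the grasp point (between the pads) lies 19 mm behind it; z points along the fingers, y is the line along which they close (so a half turn about z gives the same grasp; the last joint's range is limited). The gripper opens to 85 mm and grips with 20 to 120 N. Pads are 22 mm wide; open, the fingers measure 114 mm over their backs; the gripper's body (76 mm by 85 mm) begins 54 mm behind the grasp point. The pads swing forward as they close: fully open they stand 13 mm farther back than shut.
Start: joints at [-72.594, 8.623, 82.357, -0, 89.026, -7.678], TCP at [0.244, -0.521, 0.203] pointing down, gripper open.
Joint ranges: [-160.23, 160.23], [-39.13, 120.54], [6.94, 153.29], [-79.49, 259.48], [9.18, 160.14], [-161.06, 161.06]. Speed limits (degrees/s): [108.29, 108.29, 127.2, 172.46, 172.46, 172.46].

INTERFACE

Orientations are given as [roll, pitch, yaw] about the fixed x, y, z axes, in that order (R = Rz(yaw) Ry(pitch) Rx(roll)).
In Python, from station import arm, optics gives the robot as it stands.
- The arm moves only by the tool arm_command, never from a script. Its argument "commands" is a list of rows, each an object with "delta_pos": the shift along the tool's x, y, z in units of 0.2 m (1.0 is 0.2 m), a list of three; "twist": the turn, a rotation vector about the tool's x, y, z in units of 90 degrees (1.0 is 90 degrees), a list of three. In form: [{"delta_pos": [dx, dy, dz], "twist": [rx, ry, rz]}, ...]. A call has 1 to 12 rows; each row is the pose to reach, as a shift and turn from the pose commanded when the call began, along the tool's axes at that moment; what a row does not reach only later rows make up. A row lasts 1/8 s, in which the tool goes at most 62.5 mm and 10.7 degrees, less where a joint would pass 70% of its speed; a pose out of reach is approached as far as the arm can. A call with a number of a shift or a turn outside -1 to 1 is refused whole. A call with a gripper value outside its range is refused whole. "hand" is the opening, from -1 (shut) to 1 (fully open), set as the call begins (left out, the last holds). The fingers move at their own pace and stop on an object; "force" is the grip in N (left out, the last holds). Time passes only in rows, so rows that repeat a pose let the fingers close. It gives the time, the measured TCP pose, the force, the opening and the grip force at its end, in the units of the state.
- arm.sense(): the state, without advancing time (a new reading comes with each control period).
- optics.camera(name): name is "scene" or "side" or "wrist"; returns a dict with "img" (480x640x3 uint8, red, green, blue), "fx", "fy", "cx", "cy" (pixels), "xyz" and "attitude" of the camera in the world. Camera axes: x right, y up, looking along -z (the intrinsics and any distortion apply to the point x, -y, -z); pixel columns grow to the right and rows downward; lengths in m; the calibration is good to about 2 mm. The wrist camera is an equidistant fisheye: a pixel r from the principal point sees the ray r / f radians off the axis. A picture is of the moment at which its call begins. There is no depth.
- arm.job_done(): hands the job in; it is judged then, once.
The state is a dict: "time": time; "q": joint angles; "qvel": joint speeds; "joint_efforts": joint torques, N m; "tool_pos": TCP position; "orientation": TCP orientation; "ft_force": force on the tool from outside, world axes, zero at the start; "wrist_torque": the same for the moment, N m; "width": opening from 0.0 (shut) to 1.0 (fully open); "grip_force": force on a finger pad.
Only numpy, scipy, OpenCV 4.12 (cv2) and the standard library are available. Lean on these libraries where they do the work, as an engineer would, in place of code of your own. Each camera call takes 0.05 s, during which the arm holds its last target. There are 200 camera calls.

## Working session

There is one attempt and no reset: what is moved stays moved. The work goes in short steps, Python scripts to look and compute and a tool call to move; the robot and the scene stay as the last step left them, time stands still between calls to the robot, and variables do not carry over. Pictures are saved under pics/ and viewed, at most 14 in all, crops included, and the job is handed in when it is done.

Besides the shell and the picture viewer there is one more tool, called after ">>>" as name(argument=value, ...), one argument or row to a line, values as JSON. arm_command: Moves the arm, as the interface text tells. Its arguments: {"type":"object","properties":{"commands":{"type":"array"},"hand":{"type":"number"},"force":{"type":"number"}},"required":["commands"]}

```bash
mkdir -p pics; ls; python3 - <<'E'
from station import arm, optics
import cv2
s=arm.sense(); print(s)
for n in ("scene","side","wrist"):
    c=optics.camera(n); cv2.imwrite(f"pics/{n}0.png",c["img"][:,:,::-1]); print(n,{k:v for k,v in c.items() if k!="img"})
E
```

```text
pics
{'time': 0.0, 'q': array([-7.25952396e+01,  8.64995375e+00,  8.23920192e+01, -4.39065488e-05,
        8.90288550e+01, -7.67785567e+00]), 'qvel': array([-0.02976789, -0.11341318,  0.03104169,  0.03398748,  0.0311507 ,
        0.04640027]), 'joint_efforts': array([ 2.17886067e-03, -7.13053679e+01, -5.70874894e+01, -5.01985517e-05,
        8.89064366e-03, -2.56224695e-05]), 'tool_pos': array([ 0.2436488 , -0.52050577,  0.20289398]), 'orientation': array([-1.79929801e+02, -9.41933821e-03,  2.50826111e+01]), 'ft_force': array([ 0.11931268,  0.0632287 , -0.75788434]), 'wrist_torque': array([ 0.04284902, -0.00662605,  0.05401264]), 'grip_force': 0.0, 'width': 1.0019023879602658}
scene {'fx': 477.3557980575332, 'fy': 477.3557980575332, 'cx': 320.38434975491003, 'cy': 241.4126199634366, 'xyz': array([ 1.14526178, -0.06262205,  1.09381174]), 'attitude': array([31.53862115, -0.78139265, 79.33597254])}
side {'fx': 470.94769346588686, 'fy': 470.94769346588686, 'cx': 318.77315809805316, 'cy': 242.2622927470707, 'xyz': array([0.49927176, 0.96972044, 0.98577704]), 'attitude': array([  47.99532858,   -0.9224747 , -175.93339757])}
wrist {'fx': 371.64829954431775, 'fy': 371.64829954431775, 'cx': 319.4969913700253, 'cy': 243.23949922200578, 'xyz': array([ 0.31847777, -0.48484972,  0.3740524 ]), 'attitude': array([-1.87344615e+01,  4.23086724e-02, -6.48819621e+01])}
```

View pics/scene0.png

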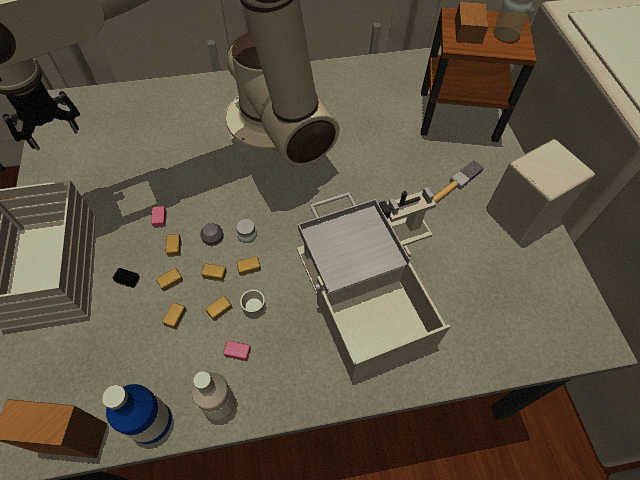

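View pics/side0.png

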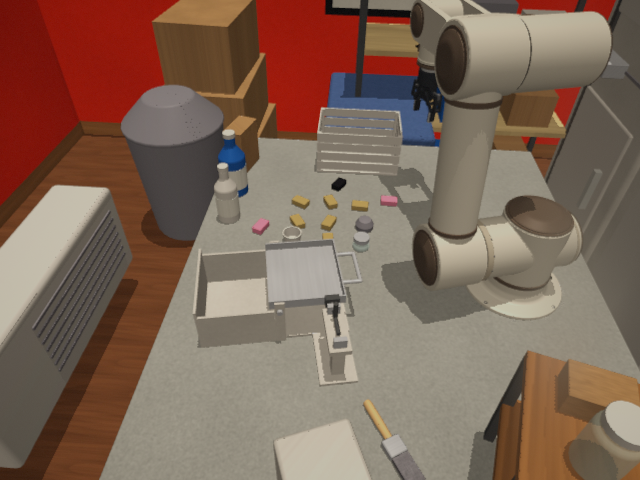

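Scene: the robot is at the top. There are six tan bars at (173,244), (169,279), (213,271), (248,265), (174,315) and (219,307). The look-alikes are pink bars at (158,215) and (237,350) and a black one at (126,277). The cup is at (252,302), the jar at (245,231) and the doser at (211,233). The tray is near (355,245) with its bolt knob at (403,198). I choose the six tan ones and will check them in a crop.

```bash
cat > h.py <<'E'
import numpy as np, cv2
from scipy.spatial.transform import Rotation as R
from station import arm, optics
def rot(a): return R.from_euler('xyz',a,degrees=True).as_matrix()
def rays(c,px,fish=False):
    px=np.atleast_2d(np.asarray(px,float)); u=(px-[c["cx"],c["cy"]])/[c["fx"],c["fy"]]
    if fish:
        r=np.linalg.norm(u,axis=1)+1e-9; d=np.c_[u*(np.sin(r)/r)[:,None],np.cos(r)]
    else: d=np.c_[u,np.ones(len(u))]
    return (d*[1,-1,-1])@rot(c["attitude"]).T
def cast(c,px,z,fish=False):
    d=rays(c,px,fish); o=c["xyz"]; return o+d*((z-o[2])/d[:,2])[:,None]
def proj(c,P,fish=False):
    p=(np.atleast_2d(P)-c["xyz"])@rot(c["attitude"])*[1,-1,-1]
    if fish:
        n=np.linalg.norm(p[:,:2],axis=1); u=p[:,:2]/n[:,None]*np.arctan2(n,p[:,2])[:,None]
    else: u=p[:,:2]/p[:,2:]
    return u*[c["fx"],c["fy"]]+[c["cx"],c["cy"]]
def tan(img,amin=40):
    h=cv2.cvtColor(img,cv2.COLOR_RGB2HSV); m=cv2.inRange(h,(12,120,90),(28,255,255))
    k,_=cv2.findContours(m,cv2.RETR_EXTERNAL,cv2.CHAIN_APPROX_NONE)
    return [x for x in k if cv2.contourArea(x)>amin]
def bars(c,fish=False,amin=40,z=0.011):
    """list of (x,y,long-axis yaw deg,len,wid) seen in picture c"""
    out=[]
    for k in tan(c["img"],amin):
        p=cast(c,k[:,0,:],z,fish)[:,:2]; (x,y),(w,l),a=cv2.minAreaRect((p*1000).astype(np.float32))
        if w>l: w,l,a=l,w,a+90
        yaw=(a+90+90)%180-90
        M=cv2.moments(k); out.append((round(x/1000,4),round(y/1000,4),round(yaw,1),round(l),round(w),round(M['m10']/M['m00']),round(M['m01']/M['m00'])))
    return out
E
python3 - <<'E'
from h import *
for n in("scene","side"):
    c=optics.camera(n)
    for b in bars(c): print(n,b)
    if n=="scene":
        i=c["img"][:,:,::-1]
        a=cv2.resize(i[195:355,110:270],(380,380),interpolation=2); b=cv2.resize(i[180:380,295:435],(420,600),interpolation=2)
        o=np.zeros((600,800,3),np.uint8); o[:380,:380]=a; o[:,380:]=b; cv2.imwrite("pics/crop1.png",o)
E
```

```text
scene (0.831, -0.6159, 74.4, 151, 81, 34, 422)
scene (0.6341, -0.315, -29.7, 55, 33, 173, 314)
scene (0.6332, -0.2067, -59.8, 55, 34, 218, 306)
scene (0.5315, -0.324, -65.7, 55, 34, 168, 277)
scene (0.531, -0.2113, 70.0, 54, 33, 213, 270)
scene (0.5281, -0.1218, -81.9, 55, 34, 248, 264)
scene (0.4296, -0.3121, -1.8, 56, 31, 172, 243)
scene (0.39, 0.4567, -60.4, 98, 20, 445, 191)
scene (-0.3037, 0.8482, 72.8, 325, 319, 484, 34)
side (-0.124, 0.5318, 35.7, 65, 20, 633, 473)
side (0.9698, 0.5917, -74.4, 48, 43, 95, 463)
side (1.011, 0.5613, 9.9, 84, 18, 74, 445)
side (0.9735, 0.4974, 67.6, 53, 45, 108, 420)
side (0.399, 0.4557, -60.5, 91, 7, 374, 419)
side (0.1134, 0.4731, 72.0, 198, 37, 508, 442)
side (-0.0565, 0.4315, 72.8, 343, 252, 562, 413)
side (0.997, 0.3669, 79.2, 105, 77, 127, 361)
side (0.9842, 0.1816, 4.8, 48, 28, 151, 307)
side (0.9894, 0.1385, -9.6, 104, 63, 154, 294)
side (0.5356, -0.2116, 70.9, 71, 35, 328, 222)
side (0.6379, -0.2073, -60.7, 70, 36, 297, 221)
side (1.2063, -0.2036, 5.3, 63, 53, 129, 210)
side (0.4359, -0.3105, -0.3, 51, 51, 360, 205)
side (1.1629, -0.2054, 80.4, 117, 48, 138, 213)
side (0.6381, -0.315, -29.6, 64, 48, 300, 201)
side (0.5365, -0.3234, -66.3, 71, 36, 330, 201)
side (-0.2984, -0.7436, 63.9, 136, 78, 544, 150)
side (0.7001, -0.762, -0.3, 168, 54, 297, 135)
side (-0.1928, -0.8203, 78.6, 192, 146, 509, 141)
side (1.5161, -0.7397, -0.0, 209, 100, 102, 128)
side (0.8464, -0.8873, 88.6, 312, 35, 265, 118)
side (-0.3465, -1.1347, 77.8, 449, 267, 533, 109)
side (0.2696, -1.7422, 0.1, 301, 100, 393, 53)
side (1.3058, -1.6156, -76.3, 2085, 657, 204, 54)
```

View pics/crop1.png

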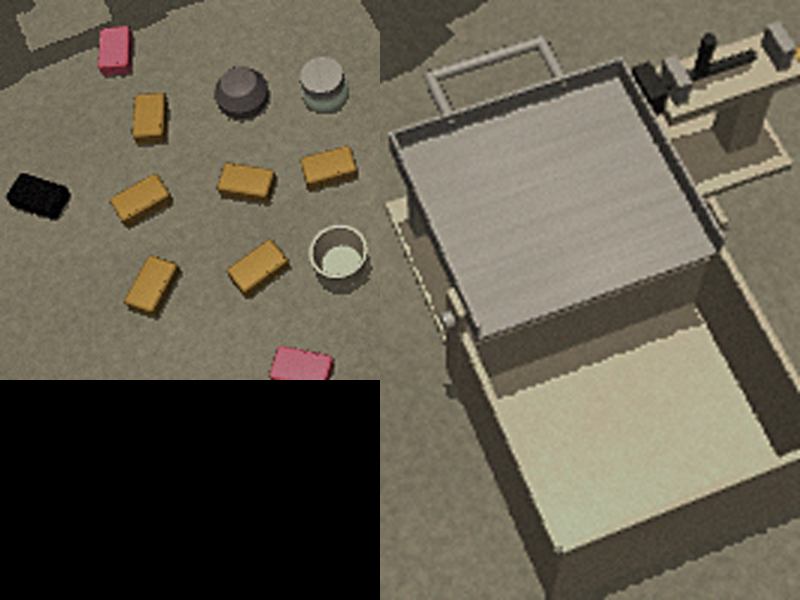

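The crop confirms six plain tan bars. The handle corners are at scene (312,205) and (350,194), and the knob top is at (404,192). Next I fit the station pose from these features.

```bash
cat >> h.py <<'E'
E
python3 - <<'E'
from h import *
from scipy.optimize import least_squares
c=optics.camera("scene")
F=[((430,76),(-130,-50,131)),((546,41),(-130,50,131)),((390,135),(-85,-103,141)),((622,63),(-85,103,141)),((718,243),(100,103,141)),((708,37),(-50,156,182)),((553,548),(272,-106,132))]
px=np.array([[295+(a-380)/3-.33,180+b/3-.33] for (a,b),_ in F]); S=np.array([p for _,p in F])/1000
def W(v,S):
    C,s=np.cos(v[2]),np.sin(v[2]); return np.c_[v[0]+C*S[:,0]-s*S[:,1],v[1]+s*S[:,0]+C*S[:,1],S[:,2]]
r=least_squares(lambda v:(proj(c,W(v,S))-px).ravel(),[.5,.1,0],loss='soft_l1')
print(r.x,np.degrees(r.x[2])); print((proj(c,W(r.x,S))-px).round(1))
E
```

```text
[0.57859758 0.12896288 0.16977629] 9.72746480160853
[[ 0.2  0. ]
 [-1.1  0.8]
 [-0.9 -1.7]
 [ 0.4 -1.2]
 [ 1.1  0.1]
 [-0.1  2.3]
 [ 0.1 -0.1]]
```

```bash
cat >> h.py <<'E'
ST=(0.5786,0.1290,9.73)
def st(x,y,z):
    a=np.radians(ST[2]); return [ST[0]+np.cos(a)*x-np.sin(a)*y, ST[1]+np.sin(a)*x+np.cos(a)*y, z]
def plan(start,steps,nd=2):
    """start (x,y,z,yaw); steps of (x,y,z,yaw); tool down. prints rounded tool-frame units for each leg"""
    p=np.array(start[:3],float); yaw=start[3]
    for s in steps:
        d=np.array(s[:3])-p; Rm=rot([180,0,yaw]); dyaw=s[3]-yaw; t=-dyaw/90
        u=np.round(Rm.T@d/0.2,nd); tw=np.round(t,2)
        print("d",u.tolist(),"tw",float(tw)," rows",int(np.ceil(max(np.linalg.norm(u)*0.2/.0625,abs(tw)*90/10.7))), " ->",np.round(s,3).tolist())
        p=p+Rm@u*0.2; yaw=yaw-tw*90
def cur():
    s=arm.sense(); return [*s["tool_pos"],s["orientation"][2]]
E
python3 - <<'E'
from h import *
c=optics.camera("scene")
for n,p,z in(("cup",(252,302),.019),("jar",(245,231),.021),("doser",(211,233),.02),("pink",(158,215),.011),("black",(126,277),.011)): print(n,cast(c,p,z).round(3))
B=[(.6365,-.3150,150),(.6357,-.207,120),(.534,-.3237,114),(.5335,-.2115,70),(.5305,-.1218,98),(.4325,-.3115,90*2-1.8)]
G=[st(7.5e-3+x,y,.122) for x in(.035,-.035) for y in(-.063,0,.063)]
print(np.round(G,3).tolist())
print("bar5 from start"); 
plan(cur(),[(.39,-.33,.15,62),(.5305,-.1218,.15,98),(.5305,-.1218,.002,98)])
E
```

```text
cup [[ 0.641 -0.123  0.019]]
jar [[ 0.433 -0.118  0.021]]
doser [[ 0.423 -0.208  0.02 ]]
pink [[ 0.333 -0.347  0.011]]
black [[ 0.512 -0.429  0.011]]
[[0.631, 0.074, 0.122], [0.62, 0.136, 0.122], [0.61, 0.198, 0.122], [0.562, 0.062, 0.122], [0.551, 0.124, 0.122], [0.541, 0.186, 0.122]]
bar5 from start
d [1.07, -0.55, 0.27] tw -0.41  rows 4  -> [0.39, -0.33, 0.15, 62.0]
d [1.25, 0.13, -0.0] tw -0.4  rows 5  -> [0.53, -0.122, 0.15, 98.0]
d [0.0, -0.0, 0.74] tw -0.0  rows 3  -> [0.53, -0.122, 0.002, 98.0]
```

```bash
python3 - <<'E'
from h import *
plan(cur(),[(.37,-.34,.18,62),(.48,-.20,.16,98),(.5305,-.1218,.12,98),(.5305,-.1218,.002,98),(.5305,-.1218,.20,98),(.58,.06,.20,100),(.610,.198,.20,100),(.610,.198,.122,100)])
E
```

```text
d [0.95, -0.55, 0.12] tw -0.41  rows 4  -> [0.37, -0.34, 0.18, 62.0]
d [0.88, 0.16, 0.1] tw -0.4  rows 4  -> [0.48, -0.2, 0.16, 98.0]
d [0.35, 0.3, 0.2] tw -0.0  rows 2  -> [0.53, -0.122, 0.12, 98.0]
d [0.0, 0.0, 0.59] tw -0.0  rows 2  -> [0.53, -0.122, 0.002, 98.0]
d [0.0, 0.0, -0.99] tw -0.0  rows 4  -> [0.53, -0.122, 0.2, 98.0]
d [0.87, 0.38, -0.0] tw -0.02  rows 4  -> [0.58, 0.06, 0.2, 100.0]
d [0.65, 0.26, -0.0] tw -0.0  rows 3  -> [0.61, 0.198, 0.2, 100.0]
d [0.0, 0.0, 0.39] tw -0.0  rows 2  -> [0.61, 0.198, 0.122, 100.0]
```

>>> arm_command(
  commands=[
    {"delta_pos": [0.95, -0.55, 0.12], "twist": [0, 0, -0.41]},
    {"delta_pos": [0.95, -0.55, 0.12], "twist": [0, 0, -0.41]},
    {"delta_pos": [0.95, -0.55, 0.12], "twist": [0, 0, -0.41]},
    {"delta_pos": [0.95, -0.55, 0.12], "twist": [0, 0, -0.41]},
    {"delta_pos": [0.95, -0.55, 0.12], "twist": [0, 0, -0.41]},
  ],
  hand=1,
  force=50,
)

```text
time: 0.98
tool_pos: [0.3702, -0.3388, 0.1795]
orientation: [-180.0, -0.0, 62.2]
ft_force: [-0.3, -0.9, 0.4]
width: 1.0
grip_force: 0.0
```

>>> arm_command(
  commands=[
    {"delta_pos": [0.88, 0.16, 0.1], "twist": [0, 0, -0.4]},
    {"delta_pos": [0.88, 0.16, 0.1], "twist": [0, 0, -0.4]},
    {"delta_pos": [0.88, 0.16, 0.1], "twist": [0, 0, -0.4]},
    {"delta_pos": [0.88, 0.16, 0.1], "twist": [0, 0, -0.4]},
    {"delta_pos": [0.88, 0.16, 0.1], "twist": [0, 0, -0.4]},
  ],
)

```text
time: 1.6
tool_pos: [0.4802, -0.2006, 0.1594]
orientation: [-180.0, 0.0, 97.9]
ft_force: [-0.5, -0.3, -0.1]
width: 0.995
grip_force: 0.0
```

>>> arm_command(
  commands=[
    {"delta_pos": [0.35, 0.3, 0.2], "twist": [0, 0, 0]},
    {"delta_pos": [0.35, 0.3, 0.2], "twist": [0, 0, 0]},
    {"delta_pos": [0.35, 0.3, 0.2], "twist": [0, 0, 0]},
    {"delta_pos": [0.35, 0.3, 0.2], "twist": [0, 0, 0]},
  ],
)

```text
time: 2.1
tool_pos: [0.5296, -0.1238, 0.1198]
orientation: [180.0, 0.0, 97.8]
ft_force: [0.2, -0.4, 1.1]
width: 0.999
grip_force: 0.0
```

```bash
python3 - <<'E'
from h import *
s=arm.sense(); print(cur(),s["time"])
c=optics.camera("wrist"); cv2.imwrite("pics/w1.png",c["img"][:,:,::-1])
for b in bars(c,True,300): print(b)
E
```

```text
[np.float64(0.529590116542015), np.float64(-0.12375228894696703), np.float64(0.11981121201562049), np.float64(97.84515089208662)] 2.1
(0.6404, -0.3194, -29.5, 53, 35, 396, 418)
(0.536, -0.3239, -65.0, 46, 34, 299, 412)
(0.4492, -0.3188, 85.5, 36, 27, 218, 399)
(0.642, -0.2095, -59.5, 56, 34, 417, 327)
(0.537, -0.2147, 69.5, 58, 35, 314, 327)
(0.535, -0.1233, -82.8, 57, 34, 326, 229)
```

View pics/w1.png

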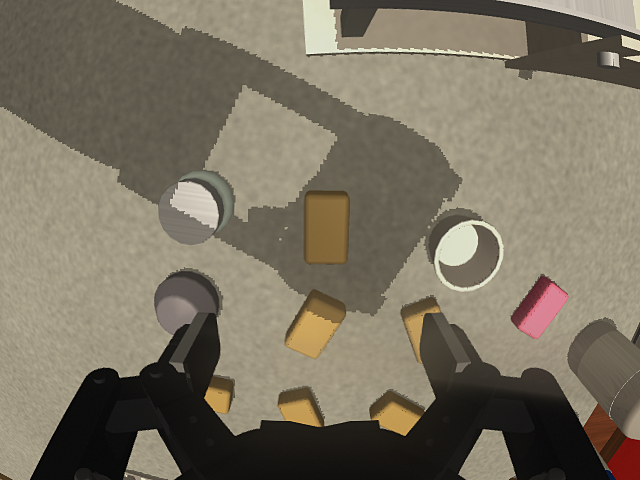

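The wrist view shows the target bar at (326,229), with the cup at (466,255) and the jar at (195,205) clear of the fingers. Descending.

>>> arm_command(
  commands=[
    {"delta_pos": [0, 0.02, 0.3], "twist": [0, 0, 0]},
    {"delta_pos": [0, 0.02, 0.5], "twist": [0, 0, 0]},
    {"delta_pos": [0, 0.02, 0.59], "twist": [0, 0, 0]},
    {"delta_pos": [0, 0.02, 0.59], "twist": [0, 0, 0]},
  ],
)

```text
time: 2.65
tool_pos: [0.5336, -0.1227, 0.0016]
orientation: [-180.0, -0.0, 97.9]
ft_force: [0.1, 0.3, 1.5]
width: 1.001
grip_force: 0.0
```

>>> arm_command(
  commands=[
    {"delta_pos": [0, 0, 0], "twist": [0, 0, 0]},
    {"delta_pos": [0, 0, 0], "twist": [0, 0, 0]},
    {"delta_pos": [0, 0, 0], "twist": [0, 0, 0]},
    {"delta_pos": [0, 0, 0], "twist": [0, 0, 0]},
    {"delta_pos": [0, 0, 0], "twist": [0, 0, 0]},
  ],
  hand=-1,
)

```text
time: 3.28
tool_pos: [0.5338, -0.122, 0.0016]
orientation: [180.0, -0.0, 98.0]
ft_force: [-0.2, 0.5, -0.6]
width: 0.002
grip_force: 0.0
```

>>> arm_command(
  commands=[
    {"delta_pos": [0, 0, -0.3], "twist": [0, 0, 0]},
    {"delta_pos": [0, 0, -0.6], "twist": [0, 0, 0]},
    {"delta_pos": [0, 0, -0.99], "twist": [0, 0, 0]},
    {"delta_pos": [0, 0, -0.99], "twist": [0, 0, 0]},
    {"delta_pos": [0, 0, -0.99], "twist": [0, 0, 0]},
  ],
)

```text
time: 3.9
tool_pos: [0.534, -0.1221, 0.1998]
orientation: [179.9, 0.0, 98.0]
ft_force: [-0.7, -0.2, -0.7]
width: -0.0
grip_force: 0.0
```

```bash
python3 - <<'E'
from h import *
c=optics.camera("wrist"); cv2.imwrite("pics/w2.png",c["img"][:,:,::-1])
for b in bars(c,True,300): print(b)
c=optics.camera("scene")
for b in bars(c): print(b)
E
```

```text
(0.4352, -0.3151, -2.1, 56, 35, 213, 349)
(0.6407, -0.208, -60.2, 59, 34, 404, 295)
(0.5369, -0.2139, 69.5, 56, 34, 311, 286)
(0.5347, -0.1228, -82.6, 56, 34, 320, 206)
(0.831, -0.6158, 74.5, 151, 81, 34, 422)
(0.6341, -0.315, -29.7, 55, 33, 173, 314)
(0.633, -0.2068, -59.8, 55, 33, 218, 306)
(0.5317, -0.3238, -64.4, 55, 34, 168, 277)
(0.5306, -0.2131, 69.2, 52, 33, 212, 270)
(0.5287, -0.1228, -80.0, 52, 32, 247, 264)
(0.4296, -0.3121, -1.8, 56, 31, 172, 243)
(0.39, 0.4567, -60.4, 98, 20, 445, 191)
(-0.3036, 0.8483, 72.7, 325, 318, 484, 34)
```

View pics/w2.png

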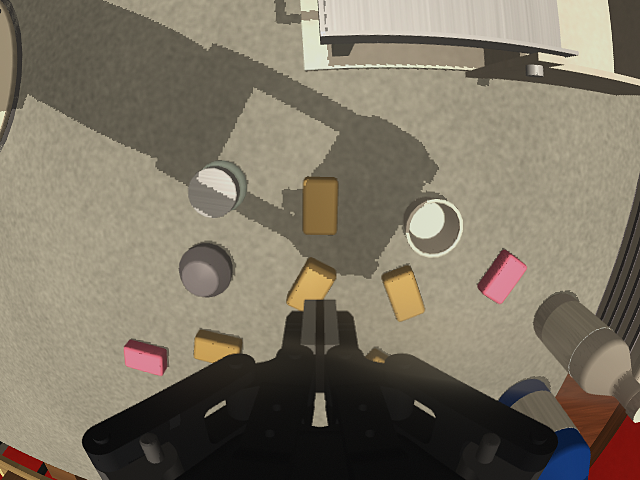

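The bar at (320,206) in the wrist view didn't move, and the fingers shut on nothing at (320,300). I'll check the TCP against the pictures before retrying.

>>> arm_command(
  commands=[
    {"delta_pos": [0, 0, 0.3], "twist": [0, 0, 0]},
    {"delta_pos": [0, 0, 0.6], "twist": [0, 0, 0]},
    {"delta_pos": [0, 0, 0.8], "twist": [0, 0, 0]},
    {"delta_pos": [0, 0, 0.99], "twist": [0, 0, 0]},
    {"delta_pos": [0, 0, 0.99], "twist": [0, 0, 0]},
  ],
  hand=1,
)

```text
time: 4.62
tool_pos: [0.5311, -0.121, -0.0023]
orientation: [-179.6, -0.2, 98.0]
ft_force: [-0.5, -0.6, 0.7]
width: 1.001
grip_force: 0.0
```

```bash
python3 - <<'E'
from h import *
s=arm.sense(); print(cur(),s["width"],s["ft_force"])
o=np.zeros((480,800,3),np.uint8)
for i,n in enumerate(("wrist","scene")):
    c=optics.camera(n); p=proj(c,cur()[:3],n=="wrist")[0]; print(n,p)
    im=np.ascontiguousarray(c["img"][:,:,::-1]); cv2.circle(im,tuple(int(v) for v in p),2,(0,0,255),-1)
    if i==0: o[:,:400]=im[:,120:520]
    else: o[:400,400:]=cv2.resize(im[180:340,170:330],(400,400),interpolation=2)
cv2.imwrite("pics/w3.png",o)
E
```

```text
[np.float64(0.531059189694464), np.float64(-0.12102075917517358), np.float64(-0.0022526021262397333), np.float64(97.98000361964903)] 1.0008810710246032 [-0.47493107 -0.62753408  0.66023584]
wrist [322.38576977 293.80201073]
scene [248.49568077 267.27054596]
```

View pics/w3.png

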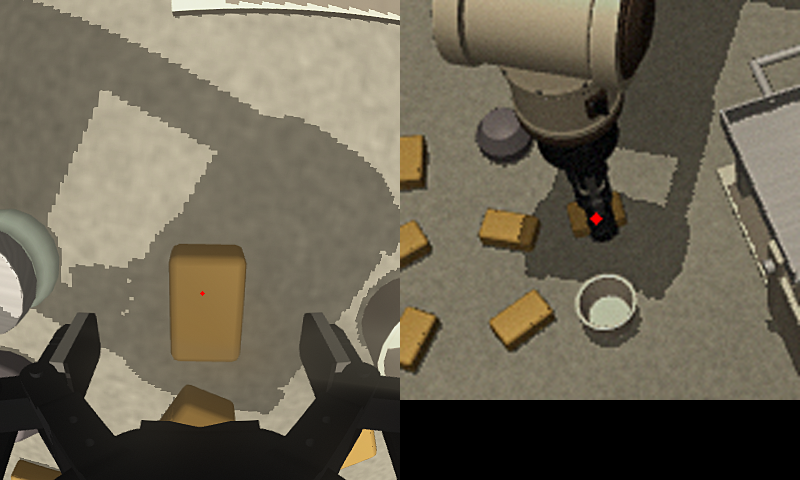

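The projected TCP dot lies on the bar at (202,294) in the wrist view. The open finger tips look about 20 mm higher than stated, so I suspect the fingers closed just over the bar's top. I'll settle, read the pose, then lower gently while watching the force.

>>> arm_command(
  commands=[
    {"delta_pos": [0, 0, 0], "twist": [0, 0, 0]},
    {"delta_pos": [0, 0, 0], "twist": [0, 0, 0]},
    {"delta_pos": [0, 0, 0], "twist": [0, 0, 0]},
  ],
)

```text
time: 5.1
tool_pos: [0.534, -0.1221, 0.0021]
orientation: [179.9, 0.0, 98.0]
ft_force: [-0.5, -0.0, -0.3]
width: 1.004
grip_force: 0.0
```

>>> arm_command(
  commands=[
    {"delta_pos": [0, 0, 0.02], "twist": [0, 0, 0]},
    {"delta_pos": [0, 0, 0.04], "twist": [0, 0, 0]},
    {"delta_pos": [0, 0, 0.04], "twist": [0, 0, 0]},
  ],
)

```text
time: 5.48
tool_pos: [0.5335, -0.1219, -0.007]
orientation: [-180.0, -0.0, 98.0]
ft_force: [0.0, -0.6, -1.5]
width: 1.003
grip_force: 0.0
```

>>> arm_command(
  commands=[
    {"delta_pos": [0, 0, 0], "twist": [0, 0, 0]},
    {"delta_pos": [0, 0, 0], "twist": [0, 0, 0]},
    {"delta_pos": [0, 0, 0], "twist": [0, 0, 0]},
    {"delta_pos": [0, 0, 0], "twist": [0, 0, 0]},
    {"delta_pos": [0, 0, 0], "twist": [0, 0, 0]},
  ],
  hand=-0.4,
)

```text
time: 6.1
tool_pos: [0.5342, -0.1222, -0.0059]
orientation: [179.9, 0.0, 98.0]
ft_force: [0.1, -0.2, 5.6]
width: 0.307
grip_force: 2.8
```

```bash
python3 - <<'E'
from h import *
s=arm.sense(); print(cur(),s["width"],s["ft_force"],s["grip_force"])
o=np.zeros((480,800,3),np.uint8)
for i,n in enumerate(("wrist","side")):
    c=optics.camera(n); p=proj(c,cur()[:3],n=="wrist")[0]; print(n,p)
    im=np.ascontiguousarray(c["img"][:,:,::-1])
    if i==0: o[:,:400]=im[:,120:520]
    else: x,y=p.astype(int); o[:400,400:]=cv2.resize(im[y-50:y+50,x-50:x+50],(400,400),interpolation=2)
cv2.imwrite("pics/w4.png",o)
E
```

```text
[np.float64(0.5342067826110835), np.float64(-0.12216369777271835), np.float64(-0.005940932064250025), np.float64(97.98437658215222)] 0.30710850961467284 [ 0.08573891 -0.16961658  5.60579051] 2.804228206632615
wrist [319.70315258 290.46135782]
side [327.26625744 244.45147436]
```

View pics/w4.png

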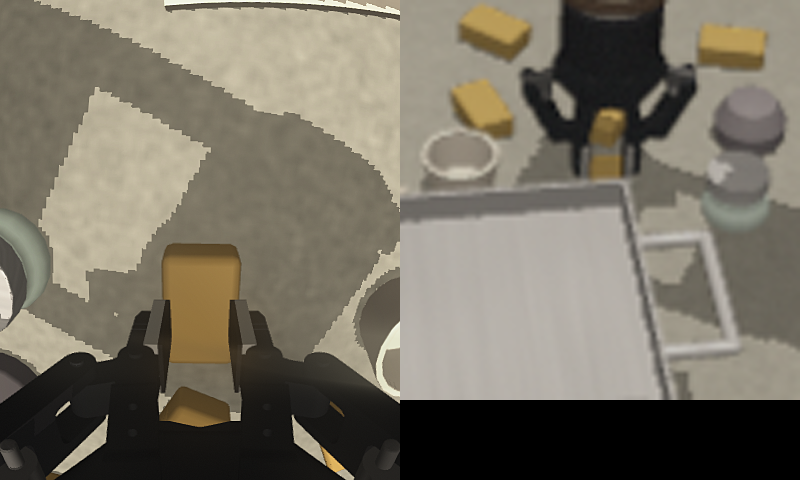

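The fingers stopped on the bar's top edges (5.6 N, tips about 22 mm up with TCP z at -6 mm). So the real tips sit about 25 to 28 mm behind the reported TCP. I'll use TCP z ≈ -22 mm for counter grasps.

>>> arm_command(
  commands=[
    {"delta_pos": [0, 0, -0.02], "twist": [0, 0, 0]},
    {"delta_pos": [0, 0, -0.02], "twist": [0, 0, 0]},
    {"delta_pos": [0, 0, -0.02], "twist": [0, 0, 0]},
    {"delta_pos": [0, 0, 0.03], "twist": [0, 0, 0]},
    {"delta_pos": [0, 0, 0.06], "twist": [0, 0, 0]},
    {"delta_pos": [0, 0, 0.08], "twist": [0, 0, 0]},
    {"delta_pos": [0, 0, 0.08], "twist": [0, 0, 0]},
  ],
  hand=0.6,
)

```text
time: 7.08
tool_pos: [0.5335, -0.1219, -0.023]
orientation: [-180.0, -0.0, 98.0]
ft_force: [0.6, -0.2, 0.2]
width: 0.799
grip_force: 0.0
```

>>> arm_command(
  commands=[
    {"delta_pos": [0, 0, 0], "twist": [0, 0, 0]},
    {"delta_pos": [0, 0, 0], "twist": [0, 0, 0]},
    {"delta_pos": [0, 0, 0], "twist": [0, 0, 0]},
    {"delta_pos": [0, 0, 0], "twist": [0, 0, 0]},
    {"delta_pos": [0, 0, 0], "twist": [0, 0, 0]},
  ],
  hand=-1,
)

```text
time: 7.7
tool_pos: [0.534, -0.1221, -0.022]
orientation: [180.0, 0.0, 98.0]
ft_force: [-1.0, 0.4, 6.2]
width: 0.384
grip_force: 50.4
```

```bash
python3 - <<'E'
from h import *
plan(cur(),[(.534,-.122,.16,98),(.58,.06,.18,100),(.610,.198,.17,100),(.610,.198,.100,100),(.610,.198,.17,100),(.58,.04,.17,70),(.536,-.132,.13,70),(.535,-.213,.08,70),(.535,-.213,-.020,70),])
E
```

```text
d [0.0, -0.0, -0.91] tw -0.0  rows 3  -> [0.534, -0.122, 0.16, 98.0]
d [0.87, 0.35, -0.1] tw -0.02  rows 4  -> [0.58, 0.06, 0.18, 100.0]
d [0.65, 0.27, 0.05] tw -0.0  rows 3  -> [0.61, 0.198, 0.17, 100.0]
d [0.0, -0.0, 0.35] tw -0.0  rows 2  -> [0.61, 0.198, 0.1, 100.0]
d [0.0, -0.0, -0.35] tw -0.0  rows 2  -> [0.61, 0.198, 0.17, 100.0]
d [-0.75, -0.28, -0.0] tw 0.33  rows 3  -> [0.58, 0.04, 0.17, 70.0]
d [-0.88, 0.08, 0.2] tw 0.0  rows 3  -> [0.536, -0.132, 0.13, 70.0]
d [-0.39, 0.14, 0.25] tw 0.0  rows 2  -> [0.535, -0.213, 0.08, 70.0]
d [0.0, -0.0, 0.5] tw 0.0  rows 2  -> [0.535, -0.213, -0.02, 70.0]
```

>>> arm_command(
  commands=[
    {"delta_pos": [0, 0, -0.3], "twist": [0, 0, 0]},
    {"delta_pos": [0, 0, -0.6], "twist": [0, 0, 0]},
    {"delta_pos": [0, 0, -0.91], "twist": [0, 0, 0]},
    {"delta_pos": [0, 0, -0.91], "twist": [0, 0, 0]},
    {"delta_pos": [0, 0, -0.91], "twist": [0, 0, 0]},
  ],
  force=80,
)

```text
time: 8.32
tool_pos: [0.5335, -0.1219, 0.159]
orientation: [-180.0, -0.0, 98.0]
ft_force: [0.1, -0.5, -0.4]
width: 0.372
grip_force: 81.3
```

>>> arm_command(
  commands=[
    {"delta_pos": [0.3, 0.12, -0.1], "twist": [0, 0, 0]},
    {"delta_pos": [0.6, 0.24, -0.1], "twist": [0, 0, -0.02]},
    {"delta_pos": [0.87, 0.35, -0.1], "twist": [0, 0, -0.02]},
    {"delta_pos": [0.87, 0.35, -0.1], "twist": [0, 0, -0.02]},
    {"delta_pos": [0.87, 0.35, -0.1], "twist": [0, 0, -0.02]},
  ],
)

```text
time: 8.95
tool_pos: [0.5784, 0.06, 0.178]
orientation: [-179.9, -0.0, 99.8]
ft_force: [0.5, -0.2, -0.7]
width: 0.372
grip_force: 81.3
```

>>> arm_command(
  commands=[
    {"delta_pos": [0.3, 0.13, 0.02], "twist": [0, 0, 0]},
    {"delta_pos": [0.5, 0.2, 0.05], "twist": [0, 0, 0]},
    {"delta_pos": [0.65, 0.27, 0.05], "twist": [0, 0, 0]},
    {"delta_pos": [0.65, 0.27, 0.05], "twist": [0, 0, 0]},
    {"delta_pos": [0.65, 0.27, 0.05], "twist": [0, 0, 0]},
  ],
)

```text
time: 9.57
tool_pos: [0.61, 0.1957, 0.169]
orientation: [-179.9, 0.0, 99.7]
ft_force: [-0.4, -0.1, -0.5]
width: 0.375
grip_force: 81.3
```

```bash
python3 - <<'E'
from h import *
s=arm.sense(); print(cur(),s["width"],s["grip_force"])
c=optics.camera("wrist"); cv2.imwrite("pics/w5.png",c["img"][:,:,::-1])
E
```

```text
[np.float64(0.6100067887230319), np.float64(0.19574025339362308), np.float64(0.16898683480649038), np.float64(99.70740618103449)] 0.3752924476541076 81.28292083740234
```

View pics/w5.png

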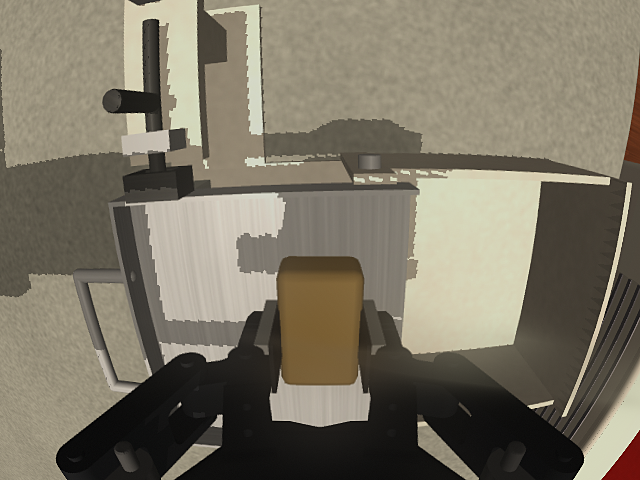

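The wrist view shows the bar held over the tray. The tray's left wall runs along row ~190, the handle's left end is at (90,275) and the knob top is at (110,101). Placing it, then on to bar 4.

>>> arm_command(
  commands=[
    {"delta_pos": [0, 0, 0.2], "twist": [0, 0, 0]},
    {"delta_pos": [0, 0, 0.3], "twist": [0, 0, 0]},
    {"delta_pos": [0, 0, 0.34], "twist": [0, 0, 0]},
    {"delta_pos": [0, 0, 0.34], "twist": [0, 0, 0]},
  ],
)

```text
time: 10.12
tool_pos: [0.6102, 0.1966, 0.1018]
orientation: [180.0, -0.0, 99.7]
ft_force: [0.3, -0.8, 0.0]
width: 0.379
grip_force: 81.3
```

>>> arm_command(
  commands=[
    {"delta_pos": [0, 0, 0], "twist": [0, 0, 0]},
    {"delta_pos": [0, 0, 0], "twist": [0, 0, 0]},
    {"delta_pos": [0, 0, 0], "twist": [0, 0, 0]},
    {"delta_pos": [0, 0, -0.2], "twist": [0, 0, 0]},
    {"delta_pos": [0, 0, -0.34], "twist": [0, 0, 0]},
    {"delta_pos": [0, 0, -0.34], "twist": [0, 0, 0]},
  ],
  hand=0.2,
)

```text
time: 10.88
tool_pos: [0.611, 0.1976, 0.1722]
orientation: [179.8, -0.0, 99.8]
ft_force: [-0.0, 0.0, -1.0]
width: 0.602
grip_force: 0.0
```

>>> arm_command(
  commands=[
    {"delta_pos": [-0.75, -0.28, 0], "twist": [0, 0, 0.33]},
    {"delta_pos": [-0.75, -0.28, 0], "twist": [0, 0, 0.33]},
    {"delta_pos": [-0.75, -0.28, 0], "twist": [0, 0, 0.33]},
    {"delta_pos": [-0.75, -0.28, 0], "twist": [0, 0, 0.33]},
  ],
  hand=0.7,
)

```text
time: 11.38
tool_pos: [0.5798, 0.0378, 0.169]
orientation: [-180.0, 0.0, 69.8]
ft_force: [-0.2, 1.4, -0.6]
width: 0.851
grip_force: 0.0
```

>>> arm_command(
  commands=[
    {"delta_pos": [-0.88, 0.08, 0.2], "twist": [0, 0, 0]},
    {"delta_pos": [-0.88, 0.08, 0.2], "twist": [0, 0, 0]},
    {"delta_pos": [-0.88, 0.08, 0.2], "twist": [0, 0, 0]},
    {"delta_pos": [-0.88, 0.08, 0.2], "twist": [0, 0, 0]},
  ],
)

```text
time: 11.88
tool_pos: [0.5343, -0.1331, 0.128]
orientation: [-179.9, 0.0, 70.0]
ft_force: [-0.5, 0.7, -0.0]
width: 0.85
grip_force: 0.0
```

```bash
python3 - <<'E'
from h import *
s=arm.sense(); print(cur(),s["time"])
for n in("wrist","scene"):
    for b in bars(optics.camera(n),n=="wrist",100 if n=="wrist" else 40): print(n,b)
plan(cur(),[(.535,-.213,.08,70),(.535,-.213,-.020,70),(.535,-.213,.18,70),(.58,-.03,.18,100),(.620,.136,.17,100),(.620,.136,.102,100)])
E
```

```text
[np.float64(0.5342729024106343), np.float64(-0.13309542750111925), np.float64(0.1279785217074439), np.float64(69.975532854209)] 11.875
wrist (0.434, -0.3164, 1.0, 58, 40, 292, 412)
wrist (0.5378, -0.3294, -65.1, 58, 35, 387, 397)
wrist (0.6422, -0.3188, -31.5, 57, 32, 485, 356)
wrist (0.5359, -0.2145, 69.7, 57, 34, 353, 308)
wrist (0.6406, -0.2096, -59.8, 58, 34, 462, 265)
scene (0.831, -0.6158, 74.5, 151, 81, 34, 422)
scene (0.6341, -0.315, -29.7, 55, 33, 173, 314)
scene (0.633, -0.2068, -59.8, 55, 33, 218, 306)
scene (0.5316, -0.3239, -65.2, 55, 34, 168, 277)
scene (0.5305, -0.2119, 70.6, 53, 33, 212, 270)
scene (0.5383, 0.2315, -81.4, 61, 37, 382, 246)
scene (0.4298, -0.3121, -1.8, 55, 31, 172, 243)
scene (0.39, 0.4567, -60.4, 98, 20, 445, 190)
scene (-0.3034, 0.8483, 72.6, 325, 318, 484, 34)
d [-0.39, 0.14, 0.25] tw 0.0  rows 2  -> [0.535, -0.213, 0.08, 70.0]
d [0.0, -0.0, 0.5] tw 0.0  rows 2  -> [0.535, -0.213, -0.02, 70.0]
d [0.0, -0.0, -1.0] tw 0.0  rows 4  -> [0.535, -0.213, 0.18, 70.0]
d [0.94, -0.1, -0.0] tw -0.33  rows 4  -> [0.58, -0.03, 0.18, 100.0]
d [0.78, 0.34, 0.05] tw -0.0  rows 3  -> [0.62, 0.136, 0.17, 100.0]
d [0.0, -0.0, 0.34] tw -0.0  rows 2  -> [0.62, 0.136, 0.102, 100.0]
```

>>> arm_command(
  commands=[
    {"delta_pos": [-0.39, 0.14, 0.25], "twist": [0, 0, 0]},
    {"delta_pos": [-0.39, 0.14, 0.25], "twist": [0, 0, 0]},
    {"delta_pos": [-0.39, 0.14, 0.4], "twist": [0, 0, 0]},
    {"delta_pos": [-0.39, 0.14, 0.6], "twist": [0, 0, 0]},
    {"delta_pos": [-0.39, 0.14, 0.75], "twist": [0, 0, 0]},
    {"delta_pos": [-0.39, 0.14, 0.75], "twist": [0, 0, 0]},
  ],
)

```text
time: 12.72
tool_pos: [0.5347, -0.2117, -0.0223]
orientation: [-179.8, -0.1, 70.2]
ft_force: [0.6, 0.1, -0.3]
width: 0.85
grip_force: 0.0
```

>>> arm_command(
  commands=[
    {"delta_pos": [0, 0, 0], "twist": [0, 0, 0]},
    {"delta_pos": [0, 0, 0], "twist": [0, 0, 0]},
    {"delta_pos": [0, 0, 0], "twist": [0, 0, 0]},
    {"delta_pos": [0, 0, 0], "twist": [0, 0, 0]},
    {"delta_pos": [0, 0, -0.3], "twist": [0, 0, 0]},
    {"delta_pos": [0, 0, -0.6], "twist": [0, 0, 0]},
    {"delta_pos": [0, 0, -1.0], "twist": [0, 0, 0]},
    {"delta_pos": [0, 0, -1.0], "twist": [0, 0, 0]},
    {"delta_pos": [0, 0, -1.0], "twist": [0, 0, 0]},
  ],
  hand=-1,
)

```text
time: 13.85
tool_pos: [0.5356, -0.214, 0.1807]
orientation: [179.9, 0.0, 70.1]
ft_force: [0.3, -0.5, -1.0]
width: 0.373
grip_force: 79.8
```

>>> arm_command(
  commands=[
    {"delta_pos": [0.3, -0.03, 0], "twist": [0, 0, -0.1]},
    {"delta_pos": [0.6, -0.06, 0], "twist": [0, 0, -0.2]},
    {"delta_pos": [0.94, -0.1, 0], "twist": [0, 0, -0.33]},
    {"delta_pos": [0.94, -0.1, 0], "twist": [0, 0, -0.33]},
    {"delta_pos": [0.94, -0.1, 0], "twist": [0, 0, -0.33]},
  ],
)

```text
time: 14.48
tool_pos: [0.5799, -0.03, 0.1778]
orientation: [-179.9, -0.0, 99.8]
ft_force: [0.2, -1.2, 0.5]
width: 0.374
grip_force: 79.8
```

>>> arm_command(
  commands=[
    {"delta_pos": [0.3, 0.13, 0.02], "twist": [0, 0, 0]},
    {"delta_pos": [0.6, 0.26, 0.05], "twist": [0, 0, 0]},
    {"delta_pos": [0.78, 0.34, 0.05], "twist": [0, 0, 0]},
    {"delta_pos": [0.78, 0.34, 0.05], "twist": [0, 0, 0]},
    {"delta_pos": [0.78, 0.34, 0.05], "twist": [0, 0, 0]},
  ],
)

```text
time: 15.1
tool_pos: [0.6208, 0.1334, 0.1688]
orientation: [-179.9, 0.0, 99.7]
ft_force: [-0.8, 0.4, 0.1]
width: 0.383
grip_force: 52.9
```

>>> arm_command(
  commands=[
    {"delta_pos": [0, 0, 0.2], "twist": [0, 0, 0]},
    {"delta_pos": [0, 0, 0.3], "twist": [0, 0, 0]},
    {"delta_pos": [0, 0, 0.34], "twist": [0, 0, 0]},
    {"delta_pos": [0, 0, 0.34], "twist": [0, 0, 0]},
  ],
)

```text
time: 15.6
tool_pos: [0.6211, 0.1337, 0.1019]
orientation: [180.0, 0.0, 99.7]
ft_force: [0.1, 0.1, 0.3]
width: 0.37
grip_force: 84.1
```

>>> arm_command(
  commands=[
    {"delta_pos": [0, 0, 0], "twist": [0, 0, 0]},
    {"delta_pos": [0, 0, 0], "twist": [0, 0, 0]},
    {"delta_pos": [0, 0, 0], "twist": [0, 0, 0]},
    {"delta_pos": [0, 0, -0.2], "twist": [0, 0, 0]},
    {"delta_pos": [0, 0, -0.34], "twist": [0, 0, 0]},
    {"delta_pos": [0, 0, -0.34], "twist": [0, 0, 0]},
  ],
  hand=0.2,
)

```text
time: 16.35
tool_pos: [0.6219, 0.1352, 0.1721]
orientation: [179.8, 0.0, 99.8]
ft_force: [0.0, 0.8, 0.3]
width: 0.6
grip_force: 0.0
```

```bash
python3 - <<'E'
from h import *
s=arm.sense(); print(cur(),s["time"])
for b in bars(optics.camera("scene")):
    if 150<b[5]<430: print(b)
for b in bars(optics.camera("wrist"),True,100,.13): print("w",b)
# next bar2 yaw 120, slot (.631,.074)
plan(cur(),[(.63,-.04,.17,120),(.640,-.208,.12,120),(.640,-.208,-.020,120),(.640,-.208,.18,120),(.635,-.04,.18,100),(.631,.074,.17,100),(.631,.074,.102,100)])
E
```

```text
[np.float64(0.6218639962257609), np.float64(0.13519355471832925), np.float64(0.17206748172709183), np.float64(99.79069192243928)] 16.35
(0.6341, -0.315, -29.7, 55, 33, 173, 314)
(0.633, -0.2068, -59.8, 55, 33, 218, 306)
(0.5316, -0.3239, -65.2, 55, 34, 168, 277)
(0.5494, 0.1639, -81.6, 59, 36, 356, 255)
(0.5381, 0.2328, -79.7, 59, 35, 384, 246)
(0.43, -0.3122, -1.8, 56, 31, 172, 243)
w (0.499, -0.1269, 25.8, 31, 16, 160, 475)
w (0.6212, 0.1347, -81.1, 57, 34, 319, 260)
w (0.6107, 0.1973, -81.0, 57, 34, 319, 156)
d [-0.87, -0.1, -0.0] tw -0.22  rows 3  -> [0.63, -0.04, 0.17, 120.0]
d [-0.75, -0.37, 0.25] tw -0.0  rows 3  -> [0.64, -0.208, 0.12, 120.0]
d [-0.0, -0.0, 0.7] tw -0.0  rows 3  -> [0.64, -0.208, -0.02, 120.0]
d [-0.0, -0.0, -1.0] tw -0.0  rows 4  -> [0.64, -0.208, 0.18, 120.0]
d [0.74, 0.39, -0.0] tw 0.22  rows 3  -> [0.635, -0.04, 0.18, 100.0]
d [0.56, 0.08, 0.05] tw -0.0  rows 2  -> [0.631, 0.074, 0.17, 100.0]
d [0.0, -0.0, 0.34] tw -0.0  rows 2  -> [0.631, 0.074, 0.102, 100.0]
```

>>> arm_command(
  commands=[
    {"delta_pos": [-0.87, -0.1, 0], "twist": [0, 0, -0.22]},
    {"delta_pos": [-0.87, -0.1, 0], "twist": [0, 0, -0.22]},
    {"delta_pos": [-0.87, -0.1, 0], "twist": [0, 0, -0.22]},
    {"delta_pos": [-0.87, -0.1, 0], "twist": [0, 0, -0.22]},
  ],
  hand=0.7,
)

```text
time: 16.95
tool_pos: [0.6303, -0.0435, 0.168]
orientation: [-179.9, -0.0, 119.3]
ft_force: [-0.1, -0.4, 0.2]
width: 0.849
grip_force: 0.0
```

>>> arm_command(
  commands=[
    {"delta_pos": [-0.75, -0.37, 0.25], "twist": [0, 0, 0]},
    {"delta_pos": [-0.75, -0.37, 0.25], "twist": [0, 0, 0]},
    {"delta_pos": [-0.75, -0.37, 0.25], "twist": [0, 0, 0]},
    {"delta_pos": [-0.75, -0.37, 0.25], "twist": [0, 0, 0]},
    {"delta_pos": [-0.75, -0.37, 0.4], "twist": [0, 0, 0]},
    {"delta_pos": [-0.75, -0.37, 0.6], "twist": [0, 0, 0]},
    {"delta_pos": [-0.75, -0.37, 0.8], "twist": [0, 0, 0]},
    {"delta_pos": [-0.75, -0.37, 0.95], "twist": [0, 0, 0]},
    {"delta_pos": [-0.75, -0.37, 0.95], "twist": [0, 0, 0]},
  ],
)

```text
time: 18.08
tool_pos: [0.6392, -0.2047, -0.0229]
orientation: [-179.9, -0.2, 119.6]
ft_force: [0.1, -0.5, 0.9]
width: 0.854
grip_force: 0.0
```

>>> arm_command(
  commands=[
    {"delta_pos": [0, 0, 0], "twist": [0, 0, 0]},
    {"delta_pos": [0, 0, 0], "twist": [0, 0, 0]},
    {"delta_pos": [0, 0, 0], "twist": [0, 0, 0]},
    {"delta_pos": [0, 0, 0], "twist": [0, 0, 0]},
    {"delta_pos": [0, 0, -0.3], "twist": [0, 0, 0]},
    {"delta_pos": [0, 0, -0.6], "twist": [0, 0, 0]},
    {"delta_pos": [0, 0, -1.0], "twist": [0, 0, 0]},
    {"delta_pos": [0, 0, -1.0], "twist": [0, 0, 0]},
    {"delta_pos": [0, 0, -1.0], "twist": [0, 0, 0]},
  ],
  hand=-1,
)

```text
time: 19.2
tool_pos: [0.6409, -0.207, 0.1808]
orientation: [179.9, 0.1, 119.6]
ft_force: [0.9, -0.2, -1.0]
width: 0.371
grip_force: 79.7
```

>>> arm_command(
  commands=[
    {"delta_pos": [0.3, 0.16, 0], "twist": [0, 0, 0.1]},
    {"delta_pos": [0.55, 0.3, 0], "twist": [0, 0, 0.2]},
    {"delta_pos": [0.74, 0.39, 0], "twist": [0, 0, 0.22]},
    {"delta_pos": [0.74, 0.39, 0], "twist": [0, 0, 0.22]},
    {"delta_pos": [0.74, 0.39, 0], "twist": [0, 0, 0.22]},
  ],
)

```text
time: 19.82
tool_pos: [0.6348, -0.0398, 0.1779]
orientation: [-179.9, -0.0, 99.8]
ft_force: [0.1, -0.7, -0.2]
width: 0.374
grip_force: 79.7
```

>>> arm_command(
  commands=[
    {"delta_pos": [0.3, 0.04, 0.02], "twist": [0, 0, 0]},
    {"delta_pos": [0.56, 0.08, 0.05], "twist": [0, 0, 0]},
    {"delta_pos": [0.56, 0.08, 0.05], "twist": [0, 0, 0]},
    {"delta_pos": [0.56, 0.08, 0.05], "twist": [0, 0, 0]},
    {"delta_pos": [0.56, 0.08, 0.25], "twist": [0, 0, 0]},
    {"delta_pos": [0.56, 0.08, 0.39], "twist": [0, 0, 0]},
    {"delta_pos": [0.56, 0.08, 0.39], "twist": [0, 0, 0]},
  ],
)

```text
time: 20.7
tool_pos: [0.6316, 0.0714, 0.1]
orientation: [-179.9, -0.0, 99.7]
ft_force: [0.2, 0.1, 0.3]
width: 0.374
grip_force: 88.4
```

>>> arm_command(
  commands=[
    {"delta_pos": [0, 0, 0], "twist": [0, 0, 0]},
    {"delta_pos": [0, 0, 0], "twist": [0, 0, 0]},
    {"delta_pos": [0, 0, 0], "twist": [0, 0, 0]},
    {"delta_pos": [0, 0, -0.2], "twist": [0, 0, 0]},
    {"delta_pos": [0, 0, -0.34], "twist": [0, 0, 0]},
    {"delta_pos": [0, 0, -0.34], "twist": [0, 0, 0]},
  ],
  hand=0.2,
)

```text
time: 21.45
tool_pos: [0.6329, 0.0735, 0.1721]
orientation: [179.8, 0.0, 99.8]
ft_force: [-0.5, -0.3, -0.0]
width: 0.598
grip_force: 0.0
```

```bash
python3 - <<'E'
from h import *
s=arm.sense(); print(cur(),s["time"])
for b in bars(optics.camera("scene")):
    if 150<b[5]<430: print(b)
for b in bars(optics.camera("wrist"),True,100,.13): print("w",b)
# next bar1 yaw 150, slot (.562,.062)
plan(cur(),[(.63,-.11,.17,125),(.640,-.26,.14,150),(.640,-.317,.10,150),(.640,-.317,-.020,150),(.640,-.317,.18,150),(.60,-.15,.18,125),(.571,0,.18,100),(.562,.062,.17,100),(.562,.062,.102,100)])
E
```

```text
[np.float64(0.6329406626271308), np.float64(0.07349794085486844), np.float64(0.17209164789012088), np.float64(99.79040467116504)] 21.45
(0.6341, -0.315, -29.7, 55, 33, 173, 314)
(0.5316, -0.3239, -64.9, 55, 33, 168, 277)
(0.5628, 0.0917, -79.7, 59, 35, 330, 264)
(0.5498, 0.1654, -82.9, 60, 36, 359, 254)
(0.5382, 0.2315, -81.6, 61, 36, 382, 246)
(0.4294, -0.3121, -1.8, 56, 31, 172, 243)
w (0.6323, 0.0708, -80.2, 57, 34, 319, 263)
w (0.6209, 0.1377, -80.9, 57, 34, 319, 153)
w (0.61, 0.1991, -81.7, 57, 35, 319, 47)
d [-0.9, -0.17, -0.0] tw -0.28  rows 3  -> [0.63, -0.11, 0.17, 125.0]
d [-0.65, -0.39, 0.15] tw -0.28  rows 3  -> [0.64, -0.26, 0.14, 150.0]
d [-0.14, -0.24, 0.2] tw 0.0  rows 2  -> [0.64, -0.317, 0.1, 150.0]
d [-0.0, -0.0, 0.6] tw 0.0  rows 2  -> [0.64, -0.317, -0.02, 150.0]
d [-0.0, -0.0, -1.0] tw 0.0  rows 4  -> [0.64, -0.317, 0.18, 150.0]
d [0.59, 0.62, -0.0] tw 0.28  rows 3  -> [0.6, -0.15, 0.18, 125.0]
d [0.7, 0.31, -0.0] tw 0.28  rows 3  -> [0.571, 0.0, 0.18, 100.0]
d [0.31, 0.01, 0.05] tw -0.0  rows 2  -> [0.562, 0.062, 0.17, 100.0]
d [0.0, 0.0, 0.34] tw -0.0  rows 2  -> [0.562, 0.062, 0.102, 100.0]
```

>>> arm_command(
  commands=[
    {"delta_pos": [-0.9, -0.17, 0], "twist": [0, 0, -0.28]},
    {"delta_pos": [-0.9, -0.17, 0], "twist": [0, 0, -0.28]},
    {"delta_pos": [-0.9, -0.17, 0], "twist": [0, 0, -0.28]},
    {"delta_pos": [-0.9, -0.17, 0], "twist": [0, 0, -0.28]},
  ],
  hand=0.7,
)

```text
time: 22.05
tool_pos: [0.6282, -0.1134, 0.1679]
orientation: [-179.9, -0.1, 124.8]
ft_force: [0.2, 1.0, -0.3]
width: 0.851
grip_force: 0.0
```

>>> arm_command(
  commands=[
    {"delta_pos": [-0.65, -0.39, 0.15], "twist": [0, 0, -0.28]},
    {"delta_pos": [-0.65, -0.39, 0.15], "twist": [0, 0, -0.28]},
    {"delta_pos": [-0.65, -0.39, 0.15], "twist": [0, 0, -0.28]},
    {"delta_pos": [-0.65, -0.39, 0.15], "twist": [0, 0, -0.28]},
  ],
)

```text
time: 22.55
tool_pos: [0.639, -0.2622, 0.1372]
orientation: [-180.0, -0.2, 150.1]
ft_force: [-0.4, 0.8, -0.3]
width: 0.853
grip_force: 0.0
```

>>> arm_command(
  commands=[
    {"delta_pos": [-0.14, -0.24, 0.2], "twist": [0, 0, 0]},
    {"delta_pos": [-0.14, -0.24, 0.3], "twist": [0, 0, 0]},
    {"delta_pos": [-0.14, -0.24, 0.5], "twist": [0, 0, 0]},
    {"delta_pos": [-0.14, -0.24, 0.7], "twist": [0, 0, 0]},
    {"delta_pos": [-0.14, -0.24, 0.8], "twist": [0, 0, 0]},
    {"delta_pos": [-0.14, -0.24, 0.8], "twist": [0, 0, 0]},
  ],
)

```text
time: 23.3
tool_pos: [0.6398, -0.3153, -0.0215]
orientation: [180.0, -0.1, 150.2]
ft_force: [0.2, 1.0, 0.0]
width: 0.851
grip_force: 0.0
```

>>> arm_command(
  commands=[
    {"delta_pos": [0, 0, 0], "twist": [0, 0, 0]},
    {"delta_pos": [0, 0, 0], "twist": [0, 0, 0]},
    {"delta_pos": [0, 0, 0], "twist": [0, 0, 0]},
    {"delta_pos": [0, 0, 0], "twist": [0, 0, 0]},
    {"delta_pos": [0, 0, -0.3], "twist": [0, 0, 0]},
    {"delta_pos": [0, 0, -0.6], "twist": [0, 0, 0]},
    {"delta_pos": [0, 0, -1.0], "twist": [0, 0, 0]},
    {"delta_pos": [0, 0, -1.0], "twist": [0, 0, 0]},
    {"delta_pos": [0, 0, -1.0], "twist": [0, 0, 0]},
  ],
  hand=-1,
)

```text
time: 24.42
tool_pos: [0.6404, -0.3167, 0.1807]
orientation: [-180.0, 0.1, 150.2]
ft_force: [-0.1, 0.8, -1.1]
width: 0.37
grip_force: 79.7
```

>>> arm_command(
  commands=[
    {"delta_pos": [0.2, 0.2, 0], "twist": [0, 0, 0.1]},
    {"delta_pos": [0.4, 0.4, 0], "twist": [0, 0, 0.2]},
    {"delta_pos": [0.59, 0.62, 0], "twist": [0, 0, 0.28]},
    {"delta_pos": [0.59, 0.62, 0], "twist": [0, 0, 0.28]},
    {"delta_pos": [0.59, 0.62, 0], "twist": [0, 0, 0.28]},
  ],
)

```text
time: 25.05
tool_pos: [0.599, -0.1502, 0.178]
orientation: [-179.9, -0.1, 125.1]
ft_force: [-0.3, -1.0, -0.5]
width: 0.376
grip_force: 79.7
```

>>> arm_command(
  commands=[
    {"delta_pos": [0.25, 0.1, 0], "twist": [0, 0, 0.1]},
    {"delta_pos": [0.5, 0.22, 0], "twist": [0, 0, 0.2]},
    {"delta_pos": [0.7, 0.31, 0], "twist": [0, 0, 0.28]},
    {"delta_pos": [0.7, 0.31, 0], "twist": [0, 0, 0.28]},
    {"delta_pos": [0.7, 0.31, 0], "twist": [0, 0, 0.28]},
  ],
)

```text
time: 25.68
tool_pos: [0.5702, -0.001, 0.1788]
orientation: [-179.9, -0.0, 99.8]
ft_force: [0.8, -0.8, -0.3]
width: 0.373
grip_force: 79.7
```

>>> arm_command(
  commands=[
    {"delta_pos": [0.31, 0.01, 0.05], "twist": [0, 0, 0]},
    {"delta_pos": [0.31, 0.01, 0.05], "twist": [0, 0, 0]},
    {"delta_pos": [0.31, 0.01, 0.05], "twist": [0, 0, 0]},
    {"delta_pos": [0.31, 0.01, 0.25], "twist": [0, 0, 0]},
    {"delta_pos": [0.31, 0.01, 0.39], "twist": [0, 0, 0]},
    {"delta_pos": [0.31, 0.01, 0.39], "twist": [0, 0, 0]},
  ],
)

```text
time: 26.42
tool_pos: [0.5617, 0.0597, 0.1007]
orientation: [-180.0, 0.0, 99.7]
ft_force: [-0.3, 0.6, 0.0]
width: 0.371
grip_force: 84.6
```

>>> arm_command(
  commands=[
    {"delta_pos": [0, 0, 0], "twist": [0, 0, 0]},
    {"delta_pos": [0, 0, 0], "twist": [0, 0, 0]},
    {"delta_pos": [0, 0, 0], "twist": [0, 0, 0]},
    {"delta_pos": [0, 0, -0.2], "twist": [0, 0, 0]},
    {"delta_pos": [0, 0, -0.34], "twist": [0, 0, 0]},
    {"delta_pos": [0, 0, -0.34], "twist": [0, 0, 0]},
  ],
  hand=0.2,
)

```text
time: 27.18
tool_pos: [0.5623, 0.0615, 0.1718]
orientation: [179.8, 0.0, 99.8]
ft_force: [-0.6, -0.2, -0.4]
width: 0.597
grip_force: 0.0
```

```bash
python3 - <<'E'
from h import *
s=arm.sense(); print(cur(),s["time"])
for b in bars(optics.camera("scene")):
    if 150<b[5]<430: print(b)
for b in bars(optics.camera("wrist"),True,100,.13): print("w",b)
# next bar3 yaw 115, slot (.551,.124)
plan(cur(),[(.55,-.12,.17,115),(.537,-.28,.14,115),(.537,-.326,.10,115),(.537,-.326,-.020,115),(.537,-.326,.18,115),(.54,-.15,.18,115),(.55,.02,.18,100),(.551,.124,.17,100),(.551,.124,.102,100)])
E
```

```text
[np.float64(0.5623282627422821), np.float64(0.06145023645644413), np.float64(0.17181611485184428), np.float64(99.7923688563758)] 27.175
(0.5315, -0.3239, -65.2, 55, 34, 168, 277)
(0.5631, 0.092, -80.8, 62, 35, 332, 263)
(0.5502, 0.1648, -79.7, 59, 35, 358, 254)
(0.5382, 0.2315, -81.4, 61, 37, 382, 246)
(0.4294, -0.3121, -1.8, 56, 31, 172, 243)
(0.4821, 0.0805, -78.9, 60, 35, 321, 238)
w (0.474, -0.1539, -4.7, 35, 23, 185, 456)
w (0.6355, 0.0715, -80.3, 58, 34, 436, 262)
w (0.5615, 0.0604, -80.0, 57, 34, 319, 260)
w (0.624, 0.1382, -79.4, 58, 35, 445, 156)
w (0.6128, 0.2, -81.9, 58, 35, 447, 54)
d [-0.88, -0.21, -0.0] tw -0.17  rows 3  -> [0.55, -0.12, 0.17, 115.0]
d [-0.7, -0.4, 0.15] tw 0.0  rows 3  -> [0.537, -0.28, 0.14, 115.0]
d [-0.21, -0.1, 0.2] tw 0.0  rows 1  -> [0.537, -0.326, 0.1, 115.0]
d [0.0, 0.0, 0.6] tw 0.0  rows 2  -> [0.537, -0.326, -0.02, 115.0]
d [0.0, 0.0, -1.0] tw 0.0  rows 4  -> [0.537, -0.326, 0.18, 115.0]
d [0.79, 0.39, -0.0] tw 0.0  rows 3  -> [0.54, -0.15, 0.18, 115.0]
d [0.75, 0.41, -0.0] tw 0.17  rows 3  -> [0.55, 0.02, 0.18, 100.0]
d [0.51, 0.09, 0.05] tw -0.0  rows 2  -> [0.551, 0.124, 0.17, 100.0]
d [0.0, -0.0, 0.34] tw -0.0  rows 2  -> [0.551, 0.124, 0.102, 100.0]
```

>>> arm_command(
  commands=[
    {"delta_pos": [-0.88, -0.21, 0], "twist": [0, 0, -0.17]},
    {"delta_pos": [-0.88, -0.21, 0], "twist": [0, 0, -0.17]},
    {"delta_pos": [-0.88, -0.21, 0], "twist": [0, 0, -0.17]},
    {"delta_pos": [-0.88, -0.21, 0], "twist": [0, 0, -0.17]},
  ],
  hand=0.7,
)

```text
time: 27.78
tool_pos: [0.5489, -0.1227, 0.1681]
orientation: [-179.9, -0.1, 114.8]
ft_force: [-0.4, 1.1, 0.7]
width: 0.85
grip_force: 0.0
```

>>> arm_command(
  commands=[
    {"delta_pos": [-0.7, -0.4, 0.15], "twist": [0, 0, 0]},
    {"delta_pos": [-0.7, -0.4, 0.15], "twist": [0, 0, 0]},
    {"delta_pos": [-0.7, -0.4, 0.15], "twist": [0, 0, 0]},
    {"delta_pos": [-0.7, -0.4, 0.15], "twist": [0, 0, 0]},
  ],
)

```text
time: 28.28
tool_pos: [0.536, -0.2811, 0.1375]
orientation: [-179.9, -0.1, 114.9]
ft_force: [-1.0, 0.2, -0.4]
width: 0.848
grip_force: 0.0
```

>>> arm_command(
  commands=[
    {"delta_pos": [-0.21, -0.1, 0.2], "twist": [0, 0, 0]},
    {"delta_pos": [-0.21, -0.1, 0.3], "twist": [0, 0, 0]},
    {"delta_pos": [-0.21, -0.1, 0.5], "twist": [0, 0, 0]},
    {"delta_pos": [-0.21, -0.1, 0.7], "twist": [0, 0, 0]},
    {"delta_pos": [-0.21, -0.1, 0.8], "twist": [0, 0, 0]},
    {"delta_pos": [-0.21, -0.1, 0.8], "twist": [0, 0, 0]},
  ],
)

```text
time: 29.02
tool_pos: [0.5363, -0.3252, -0.0214]
orientation: [-180.0, -0.1, 115.1]
ft_force: [0.2, -0.1, 1.3]
width: 0.852
grip_force: 0.0
```

>>> arm_command(
  commands=[
    {"delta_pos": [0, 0, 0], "twist": [0, 0, 0]},
    {"delta_pos": [0, 0, 0], "twist": [0, 0, 0]},
    {"delta_pos": [0, 0, 0], "twist": [0, 0, 0]},
    {"delta_pos": [0, 0, 0], "twist": [0, 0, 0]},
    {"delta_pos": [0, 0, -0.3], "twist": [0, 0, 0]},
    {"delta_pos": [0, 0, -0.6], "twist": [0, 0, 0]},
    {"delta_pos": [0, 0, -1.0], "twist": [0, 0, 0]},
    {"delta_pos": [0, 0, -1.0], "twist": [0, 0, 0]},
    {"delta_pos": [0, 0, -1.0], "twist": [0, 0, 0]},
  ],
  hand=-1,
)

```text
time: 30.15
tool_pos: [0.5367, -0.3266, 0.1806]
orientation: [179.9, 0.1, 115.1]
ft_force: [0.3, -0.4, -1.0]
width: 0.372
grip_force: 79.8
```

>>> arm_command(
  commands=[
    {"delta_pos": [0.3, 0.15, 0], "twist": [0, 0, 0]},
    {"delta_pos": [0.55, 0.28, 0], "twist": [0, 0, 0]},
    {"delta_pos": [0.79, 0.39, 0], "twist": [0, 0, 0]},
    {"delta_pos": [0.79, 0.39, 0], "twist": [0, 0, 0]},
    {"delta_pos": [0.79, 0.39, 0], "twist": [0, 0, 0]},
  ],
)

```text
time: 30.78
tool_pos: [0.5397, -0.1501, 0.178]
orientation: [-179.9, -0.1, 115.1]
ft_force: [-0.2, 0.8, -0.2]
width: 0.37
grip_force: 79.8
```

>>> arm_command(
  commands=[
    {"delta_pos": [0.25, 0.14, 0], "twist": [0, 0, 0.06]},
    {"delta_pos": [0.5, 0.27, 0], "twist": [0, 0, 0.12]},
    {"delta_pos": [0.75, 0.41, 0], "twist": [0, 0, 0.17]},
    {"delta_pos": [0.75, 0.41, 0], "twist": [0, 0, 0.17]},
    {"delta_pos": [0.75, 0.41, 0], "twist": [0, 0, 0.17]},
  ],
)

```text
time: 31.4
tool_pos: [0.5508, 0.0195, 0.1787]
orientation: [-179.9, -0.0, 99.8]
ft_force: [1.0, 0.4, -0.4]
width: 0.375
grip_force: 79.8
```

>>> arm_command(
  commands=[
    {"delta_pos": [0.3, 0.05, 0.03], "twist": [0, 0, 0]},
    {"delta_pos": [0.51, 0.09, 0.05], "twist": [0, 0, 0]},
    {"delta_pos": [0.51, 0.09, 0.05], "twist": [0, 0, 0]},
    {"delta_pos": [0.51, 0.09, 0.05], "twist": [0, 0, 0]},
    {"delta_pos": [0.51, 0.09, 0.25], "twist": [0, 0, 0]},
    {"delta_pos": [0.51, 0.09, 0.39], "twist": [0, 0, 0]},
    {"delta_pos": [0.51, 0.09, 0.39], "twist": [0, 0, 0]},
  ],
)

```text
time: 32.28
tool_pos: [0.5513, 0.1221, 0.1007]
orientation: [-180.0, 0.0, 99.7]
ft_force: [0.3, 0.4, -0.0]
width: 0.374
grip_force: 84.8
```

>>> arm_command(
  commands=[
    {"delta_pos": [0, 0, 0], "twist": [0, 0, 0]},
    {"delta_pos": [0, 0, 0], "twist": [0, 0, 0]},
    {"delta_pos": [0, 0, 0], "twist": [0, 0, 0]},
    {"delta_pos": [0, 0, -0.2], "twist": [0, 0, 0]},
    {"delta_pos": [0, 0, -0.34], "twist": [0, 0, 0]},
    {"delta_pos": [0, 0, -0.34], "twist": [0, 0, 0]},
  ],
  hand=0.2,
)

```text
time: 33.02
tool_pos: [0.5522, 0.1241, 0.1719]
orientation: [179.8, 0.0, 99.8]
ft_force: [0.5, 0.3, -0.7]
width: 0.597
grip_force: 0.0
```

```bash
python3 - <<'E'
from h import *
s=arm.sense(); print(cur(),s["time"])
for b in bars(optics.camera("scene")):
    if 150<b[5]<430: print(b)
for b in bars(optics.camera("wrist"),True,100,.13): print("w",b)
# next bar6 yaw -1, slot (.541,.186)
plan(cur(),[(.50,-.04,.17,60),(.46,-.2,.15,20),(.434,-.314,.10,-1),(.434,-.314,-.020,-1),(.434,-.314,.18,-1),(.46,-.18,.18,30),(.50,-.03,.18,65),(.525,.1,.18,100),(.541,.186,.17,100),(.541,.186,.102,100)])
E
```

```text
[np.float64(0.5521693262700305), np.float64(0.12411762666566592), np.float64(0.17185421063569775), np.float64(99.79151208938394)] 33.025
(0.5619, 0.0916, -79.7, 61, 37, 331, 263)
(0.5507, 0.1642, -80.9, 61, 35, 358, 254)
(0.5383, 0.2315, -81.1, 61, 36, 382, 246)
(0.4302, -0.3121, -1.8, 54, 31, 172, 243)
(0.4818, 0.0795, -78.9, 62, 36, 321, 238)
(0.4706, 0.1515, -79.0, 59, 34, 346, 231)
w (0.5619, 0.0578, -80.2, 58, 35, 318, 349)
w (0.6438, 0.0842, -51.9, 47, 22, 436, 332)
w (0.6246, 0.1356, -81.0, 58, 34, 436, 260)
w (0.5511, 0.1233, -80.2, 58, 34, 319, 260)
w (0.6132, 0.1975, -81.4, 58, 35, 443, 162)
d [-0.76, -0.39, -0.0] tw 0.44  rows 4  -> [0.5, -0.04, 0.17, 60.0]
d [-0.8, 0.23, 0.1] tw 0.45  rows 4  -> [0.46, -0.2, 0.15, 20.0]
d [-0.32, 0.49, 0.25] tw 0.23  rows 3  -> [0.434, -0.314, 0.1, -1.0]
d [0.0, -0.0, 0.6] tw -0.0  rows 2  -> [0.434, -0.314, -0.02, -1.0]
d [0.0, -0.0, -1.0] tw -0.0  rows 4  -> [0.434, -0.314, 0.18, -1.0]
d [0.12, -0.68, -0.0] tw -0.34  rows 3  -> [0.46, -0.18, 0.18, 30.0]
d [0.54, -0.55, -0.0] tw -0.39  rows 4  -> [0.5, -0.03, 0.18, 65.0]
d [0.64, -0.16, -0.0] tw -0.39  rows 4  -> [0.525, 0.1, 0.18, 100.0]
d [0.41, 0.15, 0.05] tw -0.0  rows 2  -> [0.541, 0.186, 0.17, 100.0]
d [0.0, 0.0, 0.34] tw -0.0  rows 2  -> [0.541, 0.186, 0.102, 100.0]
```

>>> arm_command(
  commands=[
    {"delta_pos": [-0.76, -0.39, 0], "twist": [0, 0, 0.44]},
    {"delta_pos": [-0.76, -0.39, 0], "twist": [0, 0, 0.44]},
    {"delta_pos": [-0.76, -0.39, 0], "twist": [0, 0, 0.44]},
    {"delta_pos": [-0.76, -0.39, 0], "twist": [0, 0, 0.44]},
    {"delta_pos": [-0.76, -0.39, 0], "twist": [0, 0, 0.44]},
  ],
  hand=0.7,
)

```text
time: 33.75
tool_pos: [0.4998, -0.0393, 0.1687]
orientation: [-179.9, 0.0, 60.2]
ft_force: [0.4, 0.1, 0.6]
width: 0.847
grip_force: 0.0
```

>>> arm_command(
  commands=[
    {"delta_pos": [-0.8, 0.23, 0.1], "twist": [0, 0, 0.45]},
    {"delta_pos": [-0.8, 0.23, 0.1], "twist": [0, 0, 0.45]},
    {"delta_pos": [-0.8, 0.23, 0.1], "twist": [0, 0, 0.45]},
    {"delta_pos": [-0.8, 0.23, 0.1], "twist": [0, 0, 0.45]},
    {"delta_pos": [-0.8, 0.23, 0.1], "twist": [0, 0, 0.45]},
  ],
)

```text
time: 34.38
tool_pos: [0.4605, -0.2005, 0.1489]
orientation: [-179.9, 0.0, 19.9]
ft_force: [-0.2, -0.5, 0.5]
width: 0.853
grip_force: 0.0
```

>>> arm_command(
  commands=[
    {"delta_pos": [-0.32, 0.49, 0.25], "twist": [0, 0, 0.23]},
    {"delta_pos": [-0.32, 0.49, 0.25], "twist": [0, 0, 0.23]},
    {"delta_pos": [-0.32, 0.49, 0.25], "twist": [0, 0, 0.23]},
    {"delta_pos": [-0.32, 0.49, 0.4], "twist": [0, 0, 0.23]},
    {"delta_pos": [-0.32, 0.49, 0.6], "twist": [0, 0, 0.23]},
    {"delta_pos": [-0.32, 0.49, 0.75], "twist": [0, 0, 0.23]},
    {"delta_pos": [-0.32, 0.49, 0.85], "twist": [0, 0, 0.23]},
    {"delta_pos": [-0.32, 0.49, 0.85], "twist": [0, 0, 0.23]},
  ],
)

```text
time: 35.38
tool_pos: [0.4333, -0.3128, -0.0215]
orientation: [-179.9, 0.1, -0.7]
ft_force: [-0.9, -0.3, -0.4]
width: 0.85
grip_force: 0.0
```

>>> arm_command(
  commands=[
    {"delta_pos": [0, 0, 0], "twist": [0, 0, 0]},
    {"delta_pos": [0, 0, 0], "twist": [0, 0, 0]},
    {"delta_pos": [0, 0, 0], "twist": [0, 0, 0]},
    {"delta_pos": [0, 0, 0], "twist": [0, 0, 0]},
    {"delta_pos": [0, 0, -0.3], "twist": [0, 0, 0]},
    {"delta_pos": [0, 0, -0.6], "twist": [0, 0, 0]},
    {"delta_pos": [0, 0, -1.0], "twist": [0, 0, 0]},
    {"delta_pos": [0, 0, -1.0], "twist": [0, 0, 0]},
    {"delta_pos": [0, 0, -1.0], "twist": [0, 0, 0]},
  ],
  hand=-1,
)

```text
time: 36.5
tool_pos: [0.4335, -0.3148, 0.1804]
orientation: [179.9, -0.1, -1.0]
ft_force: [0.1, 0.0, -1.2]
width: 0.377
grip_force: 79.8
```

>>> arm_command(
  commands=[
    {"delta_pos": [0.04, -0.23, 0], "twist": [0, 0, -0.11]},
    {"delta_pos": [0.08, -0.46, 0], "twist": [0, 0, -0.22]},
    {"delta_pos": [0.12, -0.68, 0], "twist": [0, 0, -0.34]},
    {"delta_pos": [0.12, -0.68, 0], "twist": [0, 0, -0.34]},
    {"delta_pos": [0.12, -0.68, 0], "twist": [0, 0, -0.34]},
  ],
)

```text
time: 37.12
tool_pos: [0.4593, -0.1789, 0.1781]
orientation: [-179.9, 0.1, 29.5]
ft_force: [-0.4, 0.4, -0.3]
width: 0.375
grip_force: 79.8
```

>>> arm_command(
  commands=[
    {"delta_pos": [0.2, -0.2, 0], "twist": [0, 0, -0.11]},
    {"delta_pos": [0.4, -0.4, 0], "twist": [0, 0, -0.22]},
    {"delta_pos": [0.54, -0.55, 0], "twist": [0, 0, -0.33]},
    {"delta_pos": [0.54, -0.55, 0], "twist": [0, 0, -0.39]},
    {"delta_pos": [0.54, -0.55, 0], "twist": [0, 0, -0.39]},
    {"delta_pos": [0.54, -0.55, 0], "twist": [0, 0, -0.39]},
  ],
)

```text
time: 37.88
tool_pos: [0.4992, -0.0309, 0.179]
orientation: [-180.0, 0.0, 64.4]
ft_force: [0.5, 0.5, -1.5]
width: 0.372
grip_force: 79.8
```

>>> arm_command(
  commands=[
    {"delta_pos": [0.2, -0.05, 0], "twist": [0, 0, -0.11]},
    {"delta_pos": [0.4, -0.1, 0], "twist": [0, 0, -0.22]},
    {"delta_pos": [0.64, -0.16, 0], "twist": [0, 0, -0.33]},
    {"delta_pos": [0.64, -0.16, 0], "twist": [0, 0, -0.39]},
    {"delta_pos": [0.64, -0.16, 0], "twist": [0, 0, -0.39]},
    {"delta_pos": [0.64, -0.16, 0], "twist": [0, 0, -0.39]},
  ],
)

```text
time: 38.62
tool_pos: [0.5252, 0.0985, 0.1794]
orientation: [-180.0, -0.0, 99.5]
ft_force: [-0.0, -0.0, -1.1]
width: 0.374
grip_force: 79.8
```

```bash
python3 - <<'E'
from h import *
s=arm.sense(); print(cur(),s["width"],s["grip_force"])
plan(cur(),[(.541,.186,.17,99.8),(.541,.186,.102,99.8)])
E
```

```text
[np.float64(0.5251611798475472), np.float64(0.09853192795020646), np.float64(0.17944842276607345), np.float64(99.52660012703808)] 0.3741333222799478 79.84850764274597
d [0.42, 0.15, 0.05] tw -0.0  rows 2  -> [0.541, 0.186, 0.17, 99.8]
d [-0.0, 0.0, 0.34] tw -0.0  rows 2  -> [0.541, 0.186, 0.102, 99.8]
```

>>> arm_command(
  commands=[
    {"delta_pos": [0.2, 0.08, 0.03], "twist": [0, 0, 0]},
    {"delta_pos": [0.42, 0.15, 0.05], "twist": [0, 0, 0]},
    {"delta_pos": [0.42, 0.15, 0.05], "twist": [0, 0, 0]},
    {"delta_pos": [0.42, 0.15, 0.05], "twist": [0, 0, 0]},
    {"delta_pos": [0.42, 0.15, 0.25], "twist": [0, 0, 0]},
    {"delta_pos": [0.42, 0.15, 0.39], "twist": [0, 0, 0]},
    {"delta_pos": [0.42, 0.15, 0.39], "twist": [0, 0, 0]},
  ],
)

```text
time: 39.5
tool_pos: [0.5402, 0.1857, 0.1005]
orientation: [-179.9, 0.0, 99.6]
ft_force: [-0.1, -0.3, 0.4]
width: 0.376
grip_force: 84.8
```

>>> arm_command(
  commands=[
    {"delta_pos": [0, 0, 0], "twist": [0, 0, 0]},
    {"delta_pos": [0, 0, 0], "twist": [0, 0, 0]},
    {"delta_pos": [0, 0, 0], "twist": [0, 0, 0]},
    {"delta_pos": [0, 0, -0.3], "twist": [0, 0, 0]},
    {"delta_pos": [0, 0, -0.6], "twist": [0, 0, 0]},
    {"delta_pos": [0, 0, -0.75], "twist": [0, 0, 0]},
    {"delta_pos": [0, 0, -0.75], "twist": [0, 0, 0]},
  ],
  hand=0.2,
)

```text
time: 40.38
tool_pos: [0.5411, 0.1874, 0.2542]
orientation: [179.8, -0.0, 99.8]
ft_force: [0.1, -0.6, 0.1]
width: 0.603
grip_force: 0.0
```

```bash
python3 - <<'E'
from h import *
s=arm.sense(); print(cur(),s["time"])
c=optics.camera("wrist"); cv2.imwrite("pics/w6.png",c["img"][:,:,::-1])
for b in bars(c,True,100,.13): print("w",b)
for b in bars(optics.camera("scene")):
    if 150<b[5]<430: print(b)
print(proj(c,[st(-.05,.156,.182),st(-.05,.201,.182),st(-.13,.05,.131),st(-.085,.103,.141),st(.1,.103,.141)],True).round(1))
E
```

```text
[np.float64(0.541136948892172), np.float64(0.1874171572031519), np.float64(0.25422074934857514), np.float64(99.78442301872198)] 40.375
w (0.6214, 0.0569, -65.5, 41, 10, 379, 368)
w (0.5618, 0.0579, -80.4, 58, 34, 317, 354)
w (0.6231, 0.1371, -81.3, 50, 34, 401, 287)
w (0.5512, 0.1223, -80.3, 57, 34, 318, 294)
w (0.6129, 0.1957, -82.0, 57, 33, 404, 228)
w (0.5403, 0.1879, -80.3, 56, 33, 318, 222)
(0.5622, 0.0922, -79.7, 61, 36, 332, 262)
(0.55, 0.1633, -80.9, 60, 37, 357, 254)
(0.5389, 0.2314, -82.1, 59, 36, 382, 246)
(0.4819, 0.0799, -80.4, 62, 37, 321, 237)
(0.4695, 0.1509, -81.7, 62, 37, 346, 230)
(0.4582, 0.2238, -79.0, 60, 35, 371, 222)
[[283.5 108.9]
 [283.5  41.6]
 [199.5 240.5]
 [244.6 180. ]
 [473.9 183.1]]
```

View pics/w6.png

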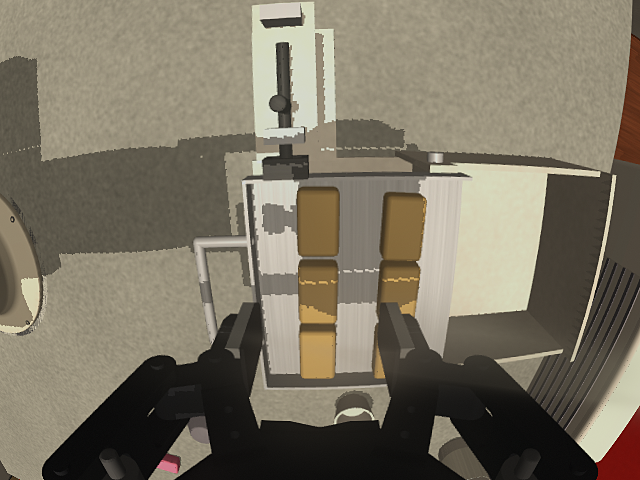

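The wrist view shows all six bars in two rows on the level tray. The knob top is at (278,103), the handle's left corner at (197,240) and the tray's left wall at row ~177. Next, the bolt.

```bash
python3 - <<'E'
from h import *
c=optics.camera("wrist")
k=cast(c,(278,103),.182,True)[0]; print(k, cast(c,(197,240),.131,True)[0], st(-.13,.05,.131), cast(c,[(244,177),(470,177)],.141,True))
print(st(-.05,.156,.182))
plan(cur(),[(k[0],k[1],.25,99.73),(k[0],k[1],.13,99.73)],3)
E
```

```text
[0.49792379 0.27727454 0.182     ] [0.43902914 0.15713332 0.131     ] [np.float64(0.4420197618128082), np.float64(0.15631004461237605), 0.131] [[0.4757089  0.21870112 0.141     ]
 [0.65185144 0.25146011 0.141     ]]
[np.float64(0.5029543910892373), np.float64(0.27430568417140444), 0.182]
d [0.48, -0.131, 0.002] tw 0.0  rows 2  -> [0.498, 0.277, 0.25, 99.73]
d [-0.0, -0.0, 0.6] tw 0.0  rows 2  -> [0.498, 0.277, 0.13, 99.73]
```

>>> arm_command(
  commands=[
    {"delta_pos": [0.48, -0.13, 0], "twist": [0, 0, 0]},
    {"delta_pos": [0.48, -0.13, 0], "twist": [0, 0, 0]},
    {"delta_pos": [0.48, -0.13, 0], "twist": [0, 0, 0]},
    {"delta_pos": [0.48, -0.13, 0.2], "twist": [0, 0, 0]},
    {"delta_pos": [0.48, -0.13, 0.4], "twist": [0, 0, 0]},
    {"delta_pos": [0.48, -0.13, 0.6], "twist": [0, 0, 0]},
    {"delta_pos": [0.48, -0.13, 0.6], "twist": [0, 0, 0]},
  ],
)

```text
time: 41.4
tool_pos: [0.4971, 0.2761, 0.1284]
orientation: [-179.7, 0.1, 99.7]
ft_force: [0.5, -0.4, 0.8]
width: 0.601
grip_force: 0.0
```

>>> arm_command(
  commands=[
    {"delta_pos": [0, 0, 0], "twist": [0, 0, 0]},
    {"delta_pos": [0, 0, 0], "twist": [0, 0, 0]},
    {"delta_pos": [0, 0, 0], "twist": [0, 0, 0]},
    {"delta_pos": [0, 0, 0], "twist": [0, 0, 0]},
    {"delta_pos": [0, 0, 0], "twist": [0, 0, 0]},
  ],
  hand=-1,
  force=25,
)

```text
time: 42.02
tool_pos: [0.4986, 0.2775, 0.1332]
orientation: [179.9, -0.0, 99.8]
ft_force: [-5.2, -1.7, 8.9]
width: 0.125
grip_force: 24.4
```

>>> arm_command(
  commands=[
    {"delta_pos": [0.03, 0, -0.02], "twist": [0, 0, 0]},
    {"delta_pos": [0.08, 0, -0.02], "twist": [0, 0, 0]},
    {"delta_pos": [0.13, 0, -0.02], "twist": [0, 0, 0]},
    {"delta_pos": [0.18, 0, -0.02], "twist": [0, 0, 0]},
    {"delta_pos": [0.2, 0, -0.02], "twist": [0, 0, 0]},
    {"delta_pos": [0.2, 0, -0.02], "twist": [0, 0, 0]},
  ],
)

```text
time: 42.78
tool_pos: [0.4904, 0.3177, 0.1348]
orientation: [-179.9, -0.0, 99.8]
ft_force: [-6.0, 1.3, -19.3]
width: 0.125
grip_force: 25.6
```

>>> arm_command(
  commands=[
    {"delta_pos": [0, 0, 0], "twist": [0, 0, 0]},
    {"delta_pos": [0, 0, 0], "twist": [0, 0, 0]},
    {"delta_pos": [0, 0, -0.2], "twist": [0, 0, 0]},
    {"delta_pos": [0, 0, -0.4], "twist": [0, 0, 0]},
    {"delta_pos": [0, 0, -0.6], "twist": [0, 0, 0]},
    {"delta_pos": [0, 0, -0.6], "twist": [0, 0, 0]},
  ],
  hand=0.2,
)

```text
time: 43.52
tool_pos: [0.4929, 0.3175, 0.2598]
orientation: [179.6, -0.1, 99.8]
ft_force: [1.3, -0.1, -0.6]
width: 0.602
grip_force: 0.0
```

```bash
python3 - <<'E'
from h import *
c=optics.camera("wrist"); cv2.imwrite("pics/w7.png",c["img"][:,:,::-1]); print(cur())
cv2.imwrite("pics/s7.png",optics.camera("side")["img"][:,:,::-1])
h=st(-.13,0,.131); print(h)
plan(cur(),[(.51,.2,.25,99.73),(.449,.108,.25,99.73)])
E
```

```text
[np.float64(0.4923446756631913), np.float64(0.31723643713531313), np.float64(0.2575215752163978), np.float64(99.78134093381259)]
[np.float64(0.45047003529154717), np.float64(0.1070292889552788), 0.131]
d [-0.59, -0.01, 0.03] tw 0.0  rows 2  -> [0.51, 0.2, 0.25, 99.73]
d [-0.4, -0.38, 0.0] tw 0.0  rows 2  -> [0.449, 0.108, 0.25, 99.73]
```

View pics/w7.png

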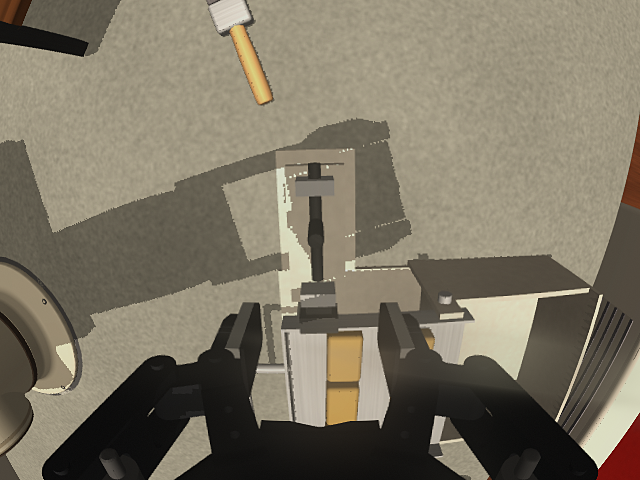

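The bolt is drawn: its rod end at (318,280) is clear of the keeper strap, and the knob is at (316,230). Next I work out the handle position and lift arc.

```bash
python3 - <<'E'
from h import *
R=np.hypot(205,16); f=np.arctan2(16,205)
for t in (.1,.2,.3,.4,.45,.5,.55,.6,.65,.7,.75,.8,.85,.9,.95,1.0): print(t, "y %.3f z %.3f"%((205-R*np.cos(f+t))/200, -(R*np.sin(f+t)-16)/200))
E
```

```text
0.1 y 0.013 z -0.102
0.2 y 0.036 z -0.202
0.3 y 0.069 z -0.299
0.4 y 0.112 z -0.393
0.45 y 0.137 z -0.438
0.5 y 0.164 z -0.482
0.55 y 0.193 z -0.524
0.6 y 0.224 z -0.565
0.65 y 0.257 z -0.604
0.7 y 0.293 z -0.642
0.75 y 0.330 z -0.677
0.8 y 0.368 z -0.711
0.85 y 0.409 z -0.743
0.9 y 0.451 z -0.773
0.95 y 0.494 z -0.800
1.0 y 0.539 z -0.826
```

>>> arm_command(
  commands=[
    {"delta_pos": [-0.59, 0, 0.03], "twist": [0, 0, 0]},
    {"delta_pos": [-0.59, 0, 0.03], "twist": [0, 0, 0]},
    {"delta_pos": [-0.59, 0, 0.03], "twist": [0, 0, 0]},
    {"delta_pos": [-0.59, 0, 0.03], "twist": [0, 0, 0]},
  ],
)

```text
time: 44.12
tool_pos: [0.5116, 0.2007, 0.2491]
orientation: [-180.0, -0.0, 99.7]
ft_force: [-0.1, 0.9, -0.3]
width: 0.605
grip_force: 0.0
```

>>> arm_command(
  commands=[
    {"delta_pos": [-0.4, -0.38, 0], "twist": [0, 0, 0]},
    {"delta_pos": [-0.4, -0.38, 0], "twist": [0, 0, 0]},
    {"delta_pos": [-0.4, -0.38, 0], "twist": [0, 0, 0]},
    {"delta_pos": [-0.4, -0.38, 0], "twist": [0, 0, 0]},
  ],
)

```text
time: 44.62
tool_pos: [0.4506, 0.1097, 0.2496]
orientation: [180.0, -0.0, 99.8]
ft_force: [0.4, -0.2, -0.3]
width: 0.598
grip_force: 0.0
```

```bash
python3 - <<'E'
from h import *
c=optics.camera("wrist"); print(cur()); h=np.array(st(-.13,0,.131)); print(proj(c,h,True))
im=np.ascontiguousarray(c["img"][:,:,::-1]); cv2.circle(im,tuple(int(v) for v in proj(c,h,True)[0]),2,(0,0,255),-1); cv2.imwrite("pics/w8.png",im)
for b in bars(c,True,100,.13): print(b)
E
```

```text
[np.float64(0.45075883194962907), np.float64(0.10984881215949242), np.float64(0.24942969187187503), np.float64(99.84999859531564)]
[[318.64783507 229.07269526]]
(0.6377, 0.0711, -80.3, 58, 35, 504, 296)
(0.5642, 0.0601, -80.5, 57, 35, 434, 297)
(0.6265, 0.1369, -80.5, 57, 35, 516, 230)
(0.5537, 0.1252, -80.8, 56, 34, 442, 228)
(0.6157, 0.198, -81.4, 57, 35, 524, 162)
(0.5428, 0.1899, -79.9, 57, 34, 448, 151)
```

View pics/w8.png

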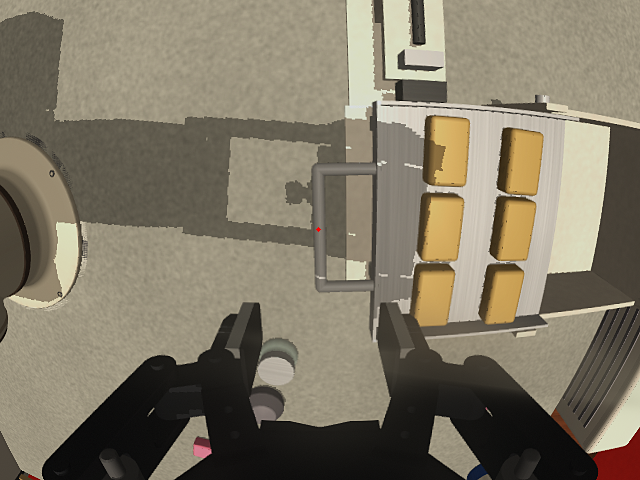

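The handle bar lies at column ~319, rows 170–287, with my predicted middle (319,229) right on it. All six bars are still on the tray. Descending and gripping.

>>> arm_command(
  commands=[
    {"delta_pos": [0, 0, 0.25], "twist": [0, 0, 0]},
    {"delta_pos": [0, 0, 0.5], "twist": [0, 0, 0]},
    {"delta_pos": [0, 0, 0.65], "twist": [0, 0, 0]},
    {"delta_pos": [0, 0, 0.75], "twist": [0, 0, 0]},
    {"delta_pos": [0, 0, 0.75], "twist": [0, 0, 0]},
  ],
)

```text
time: 45.3
tool_pos: [0.4499, 0.1097, 0.0981]
orientation: [-179.8, -0.0, 99.9]
ft_force: [0.1, 0.7, -0.6]
width: 0.602
grip_force: 0.0
```

>>> arm_command(
  commands=[
    {"delta_pos": [0, 0, 0], "twist": [0, 0, 0]},
    {"delta_pos": [0, 0, 0], "twist": [0, 0, 0]},
    {"delta_pos": [0, 0, 0], "twist": [0, 0, 0]},
    {"delta_pos": [0, 0, 0], "twist": [0, 0, 0]},
    {"delta_pos": [0, 0, 0], "twist": [0, 0, 0]},
  ],
  hand=-1,
  force=40,
)

```text
time: 45.92
tool_pos: [0.4505, 0.109, 0.1004]
orientation: [180.0, -0.0, 99.8]
ft_force: [-4.3, 0.6, 6.8]
width: 0.095
grip_force: 39.1
```

>>> arm_command(
  commands=[
    {"delta_pos": [0, 0.006, -0.05], "twist": [0, 0, 0]},
    {"delta_pos": [0, 0.013, -0.102], "twist": [0, 0, 0]},
    {"delta_pos": [0, 0.024, -0.15], "twist": [0, 0, 0]},
    {"delta_pos": [0, 0.036, -0.202], "twist": [0, 0, 0]},
    {"delta_pos": [0, 0.036, -0.202], "twist": [0, 0, 0]},
  ],
)

```text
time: 46.55
tool_pos: [0.4574, 0.1103, 0.1411]
orientation: [-180.0, -0.0, 99.8]
ft_force: [-5.9, 2.5, -2.9]
width: 0.09
grip_force: 39.1
```

>>> arm_command(
  commands=[
    {"delta_pos": [0, 0.015, -0.05], "twist": [0, 0, 0]},
    {"delta_pos": [0, 0.033, -0.097], "twist": [0, 0, 0]},
    {"delta_pos": [0, 0.054, -0.145], "twist": [0, 0, 0]},
    {"delta_pos": [0, 0.076, -0.191], "twist": [0, 0, 0]},
    {"delta_pos": [0, 0.101, -0.236], "twist": [0, 0, 0]},
    {"delta_pos": [0, 0.128, -0.28], "twist": [0, 0, 0]},
    {"delta_pos": [0, 0.142, -0.301], "twist": [0, 0, 0]},
    {"delta_pos": [0, 0.157, -0.322], "twist": [0, 0, 0]},
    {"delta_pos": [0, 0.172, -0.343], "twist": [0, 0, 0]},
    {"delta_pos": [0, 0.188, -0.363], "twist": [0, 0, 0]},
    {"delta_pos": [0, 0.204, -0.383], "twist": [0, 0, 0]},
    {"delta_pos": [0, 0.221, -0.402], "twist": [0, 0, 0]},
  ],
)

```text
time: 48.05
tool_pos: [0.4997, 0.1185, 0.2221]
orientation: [-179.9, -0.1, 99.8]
ft_force: [-24.4, 6.9, 15.6]
width: 0.089
grip_force: 39.4
```

>>> arm_command(
  commands=[
    {"delta_pos": [0, 0, 0], "twist": [0, 0, 0]},
    {"delta_pos": [0, 0, 0], "twist": [0, 0, 0]},
    {"delta_pos": [0, 0.018, -0.019], "twist": [0, 0, 0]},
    {"delta_pos": [0, 0.036, -0.038], "twist": [0, 0, 0]},
    {"delta_pos": [0, 0.054, -0.056], "twist": [0, 0, 0]},
    {"delta_pos": [0, 0.073, -0.073], "twist": [0, 0, 0]},
    {"delta_pos": [0, 0.092, -0.09], "twist": [0, 0, 0]},
    {"delta_pos": [0, 0.111, -0.107], "twist": [0, 0, 0]},
    {"delta_pos": [0, 0.152, -0.139], "twist": [0, 0, 0]},
    {"delta_pos": [0, 0.194, -0.169], "twist": [0, 0, 0]},
    {"delta_pos": [0, 0.194, -0.169], "twist": [0, 0, 0]},
    {"delta_pos": [0, 0.194, -0.169], "twist": [0, 0, 0]},
  ],
)

```text
time: 49.55
tool_pos: [0.5382, 0.126, 0.2579]
orientation: [179.9, -0.2, 99.9]
ft_force: [-24.0, 14.2, 29.1]
width: 0.078
grip_force: 41.5
```

>>> arm_command(
  commands=[
    {"delta_pos": [0, 0, 0], "twist": [0, 0, 0]},
    {"delta_pos": [0, 0, 0], "twist": [0, 0, 0]},
    {"delta_pos": [0, 0, 0], "twist": [0, 0, 0]},
    {"delta_pos": [0, 0, 0], "twist": [0, 0, 0]},
    {"delta_pos": [0, 0, 0], "twist": [0, 0, 0]},
    {"delta_pos": [0, 0, 0], "twist": [0, 0, 0]},
    {"delta_pos": [0, 0, 0], "twist": [0, 0, 0]},
    {"delta_pos": [0, 0, 0], "twist": [0, 0, 0]},
  ],
)

```text
time: 50.55
tool_pos: [0.5381, 0.126, 0.2578]
orientation: [179.9, -0.2, 99.9]
ft_force: [-23.8, 14.3, 27.0]
width: 0.076
grip_force: 41.4
```

```bash
python3 - <<'E'
from h import *
o=np.zeros((560,800,3),np.uint8)
c=optics.camera("scene"); s=optics.camera("side"); print(cur())
print([b for b in bars(c) if 150<b[5]<460])
o[:,:400]=cv2.resize(c["img"][160:384,290:450,::-1],(400,560),interpolation=2)
o[:,400:]=cv2.resize(s["img"][200:368,200:320,::-1],(400,560),interpolation=2)
cv2.imwrite("pics/t1.png",o)
E
```

```text
[np.float64(0.5381561905114471), np.float64(0.1259526742380764), np.float64(0.25779662827846445), np.float64(99.87995771659303)]
[(0.7657, 0.1132, -71.1, 55, 32, 357, 335), (0.7455, 0.1718, -75.2, 55, 33, 379, 322), (0.7408, 0.2451, -76.2, 55, 34, 408, 316), (0.7022, 0.0956, -78.0, 49, 21, 344, 311), (0.707, 0.229, -83.6, 55, 21, 398, 304), (0.6925, 0.1623, -73.8, 55, 21, 370, 303), (0.39, 0.4567, -60.4, 98, 20, 445, 191)]
```

View pics/t1.png

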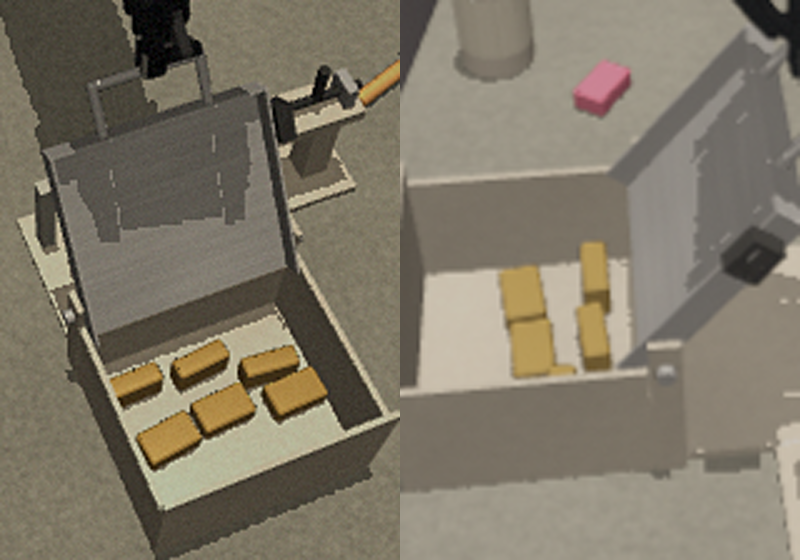

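All six bars lie in the bin and the tray is up at about 0.9 rad. Lowering back along the same arc.

>>> arm_command(
  commands=[
    {"delta_pos": [0, -0.042, 0.03], "twist": [0, 0, 0]},
    {"delta_pos": [0, -0.083, 0.062], "twist": [0, 0, 0]},
    {"delta_pos": [0, -0.121, 0.096], "twist": [0, 0, 0]},
    {"delta_pos": [0, -0.158, 0.131], "twist": [0, 0, 0]},
    {"delta_pos": [0, -0.194, 0.169], "twist": [0, 0, 0]},
    {"delta_pos": [0, -0.227, 0.208], "twist": [0, 0, 0]},
    {"delta_pos": [0, -0.258, 0.249], "twist": [0, 0, 0]},
    {"delta_pos": [0, -0.287, 0.291], "twist": [0, 0, 0]},
    {"delta_pos": [0, -0.314, 0.335], "twist": [0, 0, 0]},
    {"delta_pos": [0, -0.339, 0.38], "twist": [0, 0, 0]},
    {"delta_pos": [0, -0.361, 0.427], "twist": [0, 0, 0]},
    {"delta_pos": [0, -0.382, 0.474], "twist": [0, 0, 0]},
  ],
)

```text
time: 52.15
tool_pos: [0.463, 0.1109, 0.1602]
orientation: [-179.9, 0.0, 99.8]
ft_force: [-13.2, -2.0, 5.6]
width: 0.08
grip_force: 42.6
```

>>> arm_command(
  commands=[
    {"delta_pos": [0, -0.018, 0.048], "twist": [0, 0, 0]},
    {"delta_pos": [0, -0.033, 0.097], "twist": [0, 0, 0]},
    {"delta_pos": [0, -0.045, 0.147], "twist": [0, 0, 0]},
    {"delta_pos": [0, -0.056, 0.197], "twist": [0, 0, 0]},
    {"delta_pos": [0, -0.063, 0.25], "twist": [0, 0, 0]},
    {"delta_pos": [0, -0.069, 0.29], "twist": [0, 0, 0]},
    {"delta_pos": [0, -0.069, 0.295], "twist": [0, 0, 0]},
    {"delta_pos": [0, -0.069, 0.295], "twist": [0, 0, 0]},
  ],
)

```text
time: 53.15
tool_pos: [0.4527, 0.109, 0.1063]
orientation: [179.6, 0.0, 99.8]
ft_force: [-26.9, -2.7, 84.4]
width: -0.002
grip_force: 43.0
```

>>> arm_command(
  commands=[
    {"delta_pos": [0, 0, 0], "twist": [0, 0, 0]},
    {"delta_pos": [0, 0, 0], "twist": [0, 0, 0]},
    {"delta_pos": [0, 0, 0], "twist": [0, 0, 0]},
    {"delta_pos": [0, 0, -0.25], "twist": [0, 0, 0]},
    {"delta_pos": [0, 0, -0.5], "twist": [0, 0, 0]},
    {"delta_pos": [0, 0, -0.75], "twist": [0, 0, 0]},
    {"delta_pos": [0, 0, -0.75], "twist": [0, 0, 0]},
  ],
  hand=0.2,
)

```text
time: 54.02
tool_pos: [0.4516, 0.1089, 0.2534]
orientation: [179.7, 0.0, 99.8]
ft_force: [0.8, 1.3, -0.9]
width: 0.6
grip_force: 0.0
```

```bash
python3 - <<'E'
from h import *
s=arm.sense(); print(cur(),s["time"])
plan(cur(),[(.51,.2,.25,99.73),(.4915,.318,.25,99.73),(.4915,.318,.133,99.73)])
E
```

```text
[np.float64(0.4515886326868535), np.float64(0.10886238196464897), np.float64(0.2534475300498578), np.float64(99.7802088192219)] 54.025
d [0.4, 0.37, 0.02] tw 0.0  rows 2  -> [0.51, 0.2, 0.25, 99.73]
d [0.6, 0.0, -0.0] tw 0.0  rows 2  -> [0.492, 0.318, 0.25, 99.73]
d [-0.0, 0.0, 0.58] tw 0.0  rows 2  -> [0.492, 0.318, 0.133, 99.73]
```

The handle slipped out of the fingers at the bottom (84 N reading, still under the limit), so I'll confirm the tray is level before bolting.

>>> arm_command(
  commands=[
    {"delta_pos": [0.4, 0.37, 0.02], "twist": [0, 0, 0]},
    {"delta_pos": [0.4, 0.37, 0.02], "twist": [0, 0, 0]},
    {"delta_pos": [0.4, 0.37, 0.02], "twist": [0, 0, 0]},
    {"delta_pos": [0.4, 0.37, 0.02], "twist": [0, 0, 0]},
  ],
)

```text
time: 54.52
tool_pos: [0.5094, 0.2, 0.2453]
orientation: [-179.9, 0.0, 99.8]
ft_force: [-0.3, -0.3, -0.2]
width: 0.601
grip_force: 0.0
```

>>> arm_command(
  commands=[
    {"delta_pos": [0.6, 0, 0], "twist": [0, 0, 0]},
    {"delta_pos": [0.6, 0, 0], "twist": [0, 0, 0]},
    {"delta_pos": [0.6, 0, 0], "twist": [0, 0, 0]},
    {"delta_pos": [0.6, 0, 0], "twist": [0, 0, 0]},
  ],
)

```text
time: 55.02
tool_pos: [0.4892, 0.3176, 0.2464]
orientation: [-180.0, 0.0, 99.8]
ft_force: [0.8, -0.1, -0.4]
width: 0.601
grip_force: 0.0
```

```bash
python3 - <<'E'
from h import *
o=np.zeros((560,800,3),np.uint8)
c=optics.camera("scene"); s=optics.camera("wrist"); print(cur())
o[:,:400]=cv2.resize(c["img"][160:384,290:450,::-1],(400,560),interpolation=2)
o[:,400:]=cv2.resize(s["img"][150:374,240:400,::-1],(400,560),interpolation=2)
cv2.imwrite("pics/t2.png",o)
print(proj(c,[st(-.13,-.05,.131),st(-.13,.05,.131),st(-.085,-.103,.141),st(-.085,.103,.141)]).round(1))
E
```

```text
[np.float64(0.4896066111157111), np.float64(0.3171277564738177), np.float64(0.24654707152740468), np.float64(99.69717246769873)]
[[311.6 205. ]
 [348.9 194.1]
 [297.1 223. ]
 [375.8 199.5]]
```

View pics/t2.png

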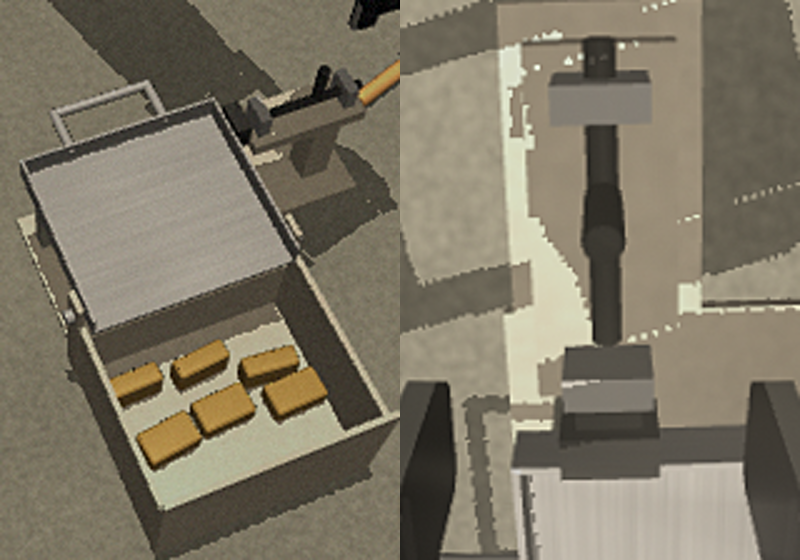

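The tray is level: the handle corner at scene (311,205) matches its original position. The bars are in the bin and the drawn knob sits centred between the fingers. Gripping the knob and sliding it home.

>>> arm_command(
  commands=[
    {"delta_pos": [0, 0.01, 0.2], "twist": [0, 0, 0]},
    {"delta_pos": [0, 0.01, 0.4], "twist": [0, 0, 0]},
    {"delta_pos": [0, 0.01, 0.56], "twist": [0, 0, 0]},
    {"delta_pos": [0, 0.01, 0.56], "twist": [0, 0, 0]},
  ],
)

```text
time: 55.62
tool_pos: [0.4907, 0.3172, 0.1327]
orientation: [-179.8, 0.1, 99.7]
ft_force: [-0.5, -0.4, 1.5]
width: 0.598
grip_force: 0.0
```

>>> arm_command(
  commands=[
    {"delta_pos": [0, 0, 0], "twist": [0, 0, 0]},
    {"delta_pos": [0, 0, 0], "twist": [0, 0, 0]},
    {"delta_pos": [0, 0, 0], "twist": [0, 0, 0]},
    {"delta_pos": [0, 0, 0], "twist": [0, 0, 0]},
    {"delta_pos": [0, 0, 0], "twist": [0, 0, 0]},
  ],
  hand=-1,
  force=25,
)

```text
time: 56.25
tool_pos: [0.4906, 0.3188, 0.136]
orientation: [-180.0, -0.0, 99.8]
ft_force: [-12.5, -5.0, 12.0]
width: 0.128
grip_force: 24.5
```

>>> arm_command(
  commands=[
    {"delta_pos": [-0.04, 0, 0], "twist": [0, 0, 0]},
    {"delta_pos": [-0.08, 0, 0], "twist": [0, 0, 0]},
    {"delta_pos": [-0.12, 0, 0], "twist": [0, 0, 0]},
    {"delta_pos": [-0.16, 0, 0], "twist": [0, 0, 0]},
    {"delta_pos": [-0.19, 0, 0], "twist": [0, 0, 0]},
    {"delta_pos": [-0.2, 0, 0], "twist": [0, 0, 0]},
    {"delta_pos": [-0.21, 0, 0], "twist": [0, 0, 0]},
    {"delta_pos": [-0.21, 0, 0], "twist": [0, 0, 0]},
  ],
)

```text
time: 57.25
tool_pos: [0.4986, 0.2776, 0.1361]
orientation: [179.9, -0.0, 99.8]
ft_force: [-5.0, -0.5, 8.8]
width: 0.125
grip_force: 24.4
```

>>> arm_command(
  commands=[
    {"delta_pos": [-0.01, 0, 0], "twist": [0, 0, 0]},
    {"delta_pos": [-0.02, 0, 0], "twist": [0, 0, 0]},
    {"delta_pos": [-0.02, 0, 0], "twist": [0, 0, 0]},
  ],
)

```text
time: 57.62
tool_pos: [0.4991, 0.2752, 0.1361]
orientation: [179.9, -0.2, 99.8]
ft_force: [-6.2, 11.5, 7.1]
width: 0.128
grip_force: 24.4
```

The stop is felt (11.5 N along y), so the bolt is home. Releasing and backing off.

>>> arm_command(
  commands=[
    {"delta_pos": [0, 0, 0], "twist": [0, 0, 0]},
    {"delta_pos": [0, 0, 0], "twist": [0, 0, 0]},
    {"delta_pos": [0, 0, 0], "twist": [0, 0, 0]},
    {"delta_pos": [0, 0, -0.2], "twist": [0, 0, 0]},
    {"delta_pos": [0, 0, -0.4], "twist": [0, 0, 0]},
    {"delta_pos": [0, 0, -0.7], "twist": [0, 0, 0]},
    {"delta_pos": [0, 0, -0.7], "twist": [0, 0, 0]},
    {"delta_pos": [0, 0, -0.7], "twist": [0, 0, 0]},
  ],
  hand=0.2,
)

```text
time: 58.62
tool_pos: [0.4991, 0.2734, 0.274]
orientation: [-180.0, 0.0, 99.8]
ft_force: [-0.1, 0.5, -0.6]
width: 0.601
grip_force: 0.0
```

```bash
python3 - <<'E'
from h import *
c=optics.camera("wrist"); s=optics.camera("scene"); print(cur())
o=np.zeros((560,800,3),np.uint8)
o[:,:400]=cv2.resize(s["img"][160:384,290:450,::-1],(400,560),interpolation=2)
o[:,400:]=cv2.resize(c["img"][100:380,220:420,::-1],(400,560),interpolation=2)
cv2.imwrite("pics/t3.png",o); print([b for b in bars(s) if 150<b[5]<430], proj(s,[st(-.05,.156,.182)]))
E
```

```text
[np.float64(0.4988390175424172), np.float64(0.27333146487354243), np.float64(0.27311346333475195), np.float64(99.78146312424863)]
[(0.7657, 0.1131, -71.5, 55, 33, 357, 335), (0.7451, 0.1717, -75.2, 55, 33, 379, 322), (0.7409, 0.2449, -76.2, 55, 34, 408, 316), (0.7018, 0.0955, -77.2, 48, 22, 344, 311), (0.707, 0.2292, -83.6, 55, 21, 398, 304), (0.6919, 0.1623, -72.7, 55, 21, 370, 303)] [[403.87652488 194.31621854]]
```

View pics/t3.png

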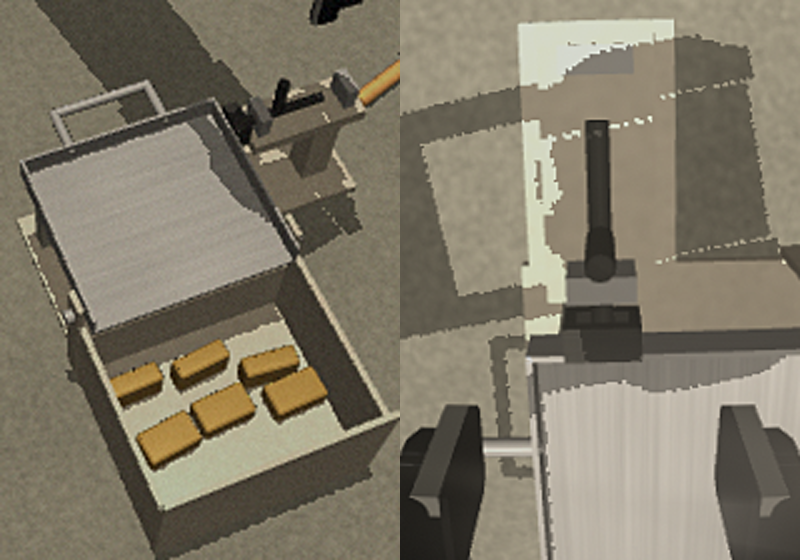

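The tray is level, and the knob has gone home to scene (403,193), where it started. All six bars lie in the bin and the gripper touches nothing.

```bash
python3 -c "
from station import arm
print(arm.job_done())"
```

```text
the job is handed in; nothing more can be done
None
```

The job is handed in: in the last pictures all six soap bars are in the bin, the tray is level and the bolt is home in its keeper; the hand-in returned no verdict.

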